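# Thread the pastry roller onto its axle and hang it in the drying stand

## Robot

A 7-joint arm with a two-finger parallel gripper is mounted at the origin on a cart in front of the work surface, level with it; the furniture and walls round the work are solid. World frame = base frame: x ahead of the robot, y to its left, z up, the work surface at z = 0. Lengths are in m, angles in rad, forces in N, time in s.
With the tool pointing down it reaches from about 0.425 to 1.025 m from the base axis. Payload 9.4 kg.
Tool frame: the origin (TCP) lies between the finger pads; the fingertips stand 14 mm ahead of it and the grasp point (between the pads) lies 5 mm behind it; x points along the fingers, z is the direction in which the jaws open and shut, and the axes are right-handed (so a half turn about x gives the same grasp; the last joint's range is limited). The gripper opens to 85 mm and grips with 20 to 120 N. Pads are 22 mm wide; open, the fingers measure 114 mm over their backs; the gripper's body (76 mm by 85 mm) begins 54 mm behind the grasp point. The pads swing forward as they close: fully open they stand 13 mm farther back than shut.
Start: joints at [-1.329, 0.599, -0.003, 1.599, 0.002, 0.943, -0.08], TCP at [0.227, 0.688, 0.245] pointing down, gripper open.
Joint ranges: [-2.57, 2.57], [-0.35, 1.97], [-1.29, 1.29], [0.11, 2.56], [-1.05, 4.19], [0.11, 1.86], [-2.63, 2.63]. Speed limits (rad/s): [2.22, 2.22, 3.01, 3.01, 3.14, 3.14, 3.14].

## Interface

Orientations are given as a unit quaternion [w, x, y, z].
In Python, from cell import get_obs, optics, workorder gives the robot as it stands.
- The arm moves only by the shell command python3 -m creep 'ROWS' [OPENING] [FORCE]. ROWS is JSON, a list of rows, each an object of numbers: "dx", "dy", "dz": the shift along the tool's x, y, z each as a share of 0.03 m, from -1 to 1; "ax", "ay", "az": the turn, a rotation vector about the tool's x, y, z each as a share of pi rad, from -1 to 1. A call has 1 to 20 rows; each row shifts and turns the commanded pose from where the row before left it, along the tool's axes as they then stand; what a row does not reach is not made up. A row lasts 1/10 s, in which the tool goes at most 50 mm and 8.59 degrees, less where a joint would pass 70% of its speed; a pose out of reach is approached as far as the arm can. A call with a number of a shift or a turn outside -1 to 1 is refused whole. A call with a gripper value outside its range is refused whole. OPENING is the finger opening in mm, from 0 to 85.4, set as the call begins (- or left out, the last holds). The fingers move at their own pace and stop on an object; FORCE is the grip in N (left out, the last holds). Time passes only in rows, so rows that do not move let the fingers close. It gives the time, the measured TCP pose, the force and the opening at its end, in the units of the state.
- get_obs(): the state, without advancing time (a new reading comes with each control period).
- optics.read_camera(name): name is "scene" or "top"; returns a dict with "pixels" (384x512x3 uint8, red, green, blue), "z_map" (384x512 float32, m along the optical axis (not along the pixel's ray), 0 where there is no reading), "fx", "fy", "cx", "cy" (pixels), "extrinsics" (4x4, takes a point from world to camera coordinates). Camera axes: x right, y down, z forward; pixel columns grow to the right and rows downward; lengths in m; the calibration is good to about 2 mm. A picture is of the moment at which its call begins.
- workorder.sign_off(): hands the job in, once; it reports no verdict.
Trained networks look in the newest picture that a camera, given by its name, has taken for a name from the list of things; names that differ only in an ending like _2 or _b are one class to them, and where a whole thing is asked for, a point or a joint stands for the part that bears it (a point fixed in the world has none). Each returns a list of dicts, best first, with "conf" (0 to 1); they miss things now and then, are a little off and sometimes report something else, mostly with a low value. They report only what shows in the picture. A call takes as long as a camera call.
- optics.regions_of(camera, target): "mask" (384x512 bool, what is visible of it) and "extent" ([centre column, centre row, width, height] in pixels, round what is visible of it).
The state is a dict: "clock": time; "qpos": joint angles; "joint_vel": joint speeds; "joint_efforts": joint torques, N m; "position": TCP position; "ee_rot": TCP orientation; "ft_force": force on the tool from outside, world axes, zero at the start; "wrist_torque": the same for the moment, N m; "gripper_width": finger opening in m.
Only numpy, scipy, OpenCV 4.12 (cv2) and the standard library are available. Lean on these libraries where they do the work, as an engineer would, in place of code of your own. Each camera call takes 0.05 s, during which the arm holds its last target.

## Task

Put the pastry roller together and hang it up: take the axle by its wooden handle, slide its steel shaft right through the bore of the wooden barrel lying beside the chopping board, and, with the barrel backed against the edge of the board, press it home until it bears firmly on the axle's collar: hold about 15 N for a moment, going slowly and never pressing the barrel on the board with more than 25 N. Then lift the barrel on the axle, carry it over and lay the shaft into both notches of the wooden stand so that the barrel hangs between the two uprights, and let go. Leave the lemon, garlic, salt shaker and peeler where they are.

Things in the scene. Friction and masses are not known exactly. Their poses are not given: they have to be found in the camera images.
- axle: Axle lying on the worktop, 140 g: square wooden handle and steel shaft, 10 mm dia. Origin on the shaft's axis, 12 mm above the worktop as it lies; +x along the shaft to the free tip, z up. Handle x = -110 to -50 mm; shaft from there to the tip at +135. A dark steel collar (24 mm dia, 8 mm thick) is clamped on the shaft, its centre somewhere from x = -14 to +14 mm, not reported; it does not slip.
- axle_tip (a point): the free tip of the shaft, on its axis, x = +135 mm in the axle's frame; the last 10 mm of the shaft taper to 4 mm diameter
- axle_grip (a point): centre of the axle's wooden handle, on the axis, x = -80 mm in the axle's frame; the handle is 60 mm long (x), 18 mm wide (y), 24 mm high (z)
- axle_mid (a point): point on the shaft's axis at x = +33 mm in the axle's frame; it comes midway between the stand's uprights when the axle hangs rightly
- barrel: Pastry-roller barrel of pale wood lying on its side right of the board, loose: 64 mm dia, 60 mm long, 120 to 200 g. Origin at its centre, 32 mm above the worktop; x (either way) is the axis of its 13 mm through bore. A small sprung pad at mid-bore rubs on the shaft with 4 to 8 N: the barrel slides up to the board before the shaft goes through, and then stays where it is put on the shaft.
- board: Wooden chopping board, fixed, 210 mm (x) by 300 mm (y), 22 mm thick. Origin at the centre of its underside. Its edge at y = -150 mm, facing the barrel, is the backstop; the shaft, level at the height of the bore, passes 5 mm above the board.
- stand: Wooden drying stand, fixed: base 168 mm (x) by 80 mm (y), 12 mm thick; two uprights 10 mm thick, 44 mm wide, at x = -67 and +67 mm, tops at about 80 mm. Origin at the centre of its underside. Each has a notch open at the top, running along x, 13 mm wide, bottom at 55 mm, mouth flared to about 26 mm. One upright comes between handle and collar, the other beyond the barrel, either way round.
- stand_seat (a point): point midway between the stand's notches at the height (60 mm above its underside) where the shaft's axis lies when it is in; axes as the stand's
- lemon: lemon on the chopping board, a bystander, 72 mm long, origin under it
- garlic: garlic bulb on the chopping board, a bystander, 53 mm, origin under it
- salt: salt shaker on the worktop, a bystander, 44 mm in diameter, 90 mm high, origin under it
- peeler: white vegetable peeler lying on the worktop, a bystander, 170 mm long (x), 18 mm high, origin under it

How it is judged:
By the outcome, as a careful person would: the job done as asked, in the order asked, and still so for the second after the job is handed in, with the robot touching nothing.
It also fails if it takes over 64 s, if anything falls off the work surface, if the arm or the gripper's body presses on something with over 40 N, if the wrist force passes 120 N, or if a joint passes its speed limit or range.

## Working session

There is one attempt and no reset: what is moved stays moved. The work goes in short steps, Python scripts to look and compute and a shell command to move; the robot and the scene stay as the last step left them, time stands still between calls to the robot, and variables do not carry over. Pictures are saved under pics/ and viewed, and the job is handed in when it is done.

```bash
ls; mkdir -p pics
python3 - <<'E'
from cell import get_obs, optics, workorder
import cv2, numpy as np
o=get_obs(); print({k:np.round(v,3).tolist() for k,v in o.items()})
for n in ["scene","top"]:
    c=optics.read_camera(n); cv2.imwrite(f"pics/{n}0.png",c["pixels"][:,:,::-1])
    print(n,c["fx"],c["fy"],c["cx"],c["cy"]); print(np.round(c["extrinsics"],3))
    np.savez(f"pics/{n}0.npz",**c)
E
```

```text
pics
{'clock': 0.0, 'qpos': [-1.329, 0.6, -0.003, 1.6, 0.002, 0.943, -0.08], 'joint_vel': [-0.001, -0.0, 0.0, -0.001, -0.001, 0.001, -0.0], 'joint_efforts': [0.001, -77.647, 1.566, -25.801, 0.013, 0.009, 0.0], 'position': [0.227, 0.688, 0.244], 'ee_rot': [0.573, -0.415, 0.573, 0.414], 'ft_force': [-0.426, -0.48, 0.18], 'wrist_torque': [0.039, -0.019, -0.045], 'gripper_width': 0.085}
scene 417.18679108990625 417.18679108990625 255.5650613538488 191.26371075340393
[[ 0.859 -0.512  0.012 -0.396]
 [-0.356 -0.613 -0.705  0.309]
 [ 0.368  0.602 -0.709  1.086]
 [ 0.     0.     0.     1.   ]]
top 465.35903541625316 465.35903541625316 253.86766609237498 185.86794815058923
[[-3.680e-01 -9.300e-01 -1.000e-03  3.100e-01]
 [-9.100e-01  3.600e-01 -2.060e-01  4.780e-01]
 [ 1.920e-01 -7.400e-02 -9.790e-01  1.394e+00]
 [ 0.000e+00  0.000e+00  0.000e+00  1.000e+00]]
```

View pics/scene0.png

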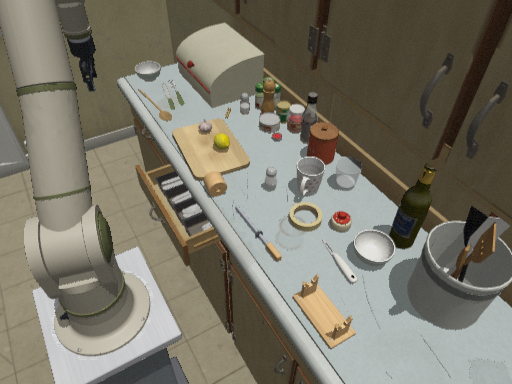

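View pics/top0.png

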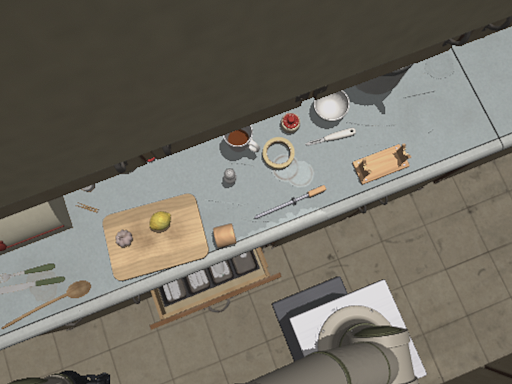

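The scene view has the board at (210,148), barrel at (215,184), axle from tip (236,207) to handle (275,250), and stand at (325,312). In the top view they are at (157,237), (224,236), (256,216)→(317,191) and (381,163). Next I'll measure them.

```bash
cat > h.py <<'E'
from cell import get_obs, optics, workorder
import cv2, numpy as np
def cam(n):
    c=optics.read_camera(n); return c
def pts(c,mask):
    v,u=np.nonzero(mask&(c["z_map"]>0)); z=c["z_map"][v,u]
    P=np.stack([(u-c["cx"])/c["fx"]*z,(v-c["cy"])/c["fy"]*z,z],1)
    E=c["extrinsics"]; return (P-E[:3,3])@E[:3,:3], u,v
def proj(c,p):
    E=c["extrinsics"]; q=np.atleast_2d(p)@E[:3,:3].T+E[:3,3]
    return np.stack([q[:,0]/q[:,2]*c["fx"]+c["cx"],q[:,1]/q[:,2]*c["fy"]+c["cy"]],1)
E
python3 - <<'E'
from h import *
for n in ["scene","top"]:
    c=cam(n)
    for t in ["axle","barrel","board","stand","lemon","garlic","salt","peeler"]:
        for r in optics.regions_of(n,t)[:2]:
            P,u,v=pts(c,r["mask"])
            if len(P)<5: print(n,t,r["conf"],len(P)); continue
            xy=P[:,:2].astype(np.float32)
            rect=cv2.minAreaRect(xy)
            print(n,t,round(r["conf"],2),np.round(r["extent"]),len(P),"mean",np.round(P.mean(0),3),"z",np.round(np.percentile(P[:,2],[2,50,98]),3),"rect",np.round(rect[0],3),np.round(rect[1],3),round(rect[2],1))
            np.savez(f"pics/m_{n}_{t}.npz",P=P,u=u,v=v) if r is not None and r["conf"]>0.5 else 0
E
```

```text
scene axle 0.91 [261. 235.  46.  56.] 296 mean [ 0.474 -0.022  0.016] z [0.001 0.015 0.025] rect [0.476 0.015] [0.234 0.024] 88.6
scene barrel 0.62 [215. 184.  25.  26.] 403 mean [0.446 0.237 0.045] z [0.009 0.05  0.063] rect [0.449 0.249] [0.066 0.058] 83.3
scene barrel 0.22 [324. 312.  61.  74.] 2090 mean [ 0.48  -0.305  0.018] z [0.    0.01  0.075] rect [ 0.491 -0.289] [0.193 0.097] 88.4
scene board 0.69 [212. 150.  75.  68.] 2696 mean [0.521 0.431 0.018] z [0.008 0.018 0.023] rect [0.53  0.449] [0.359 0.211] 83.5
scene board 0.61 [206. 122.  12.  18.] 116 mean [0.552 0.527 0.05 ] z [0.034 0.05  0.068] rect [0.554 0.531] [0.039 0.043] 36.5
scene stand 0.97 [325. 312.  64.  74.] 2096 mean [ 0.481 -0.305  0.018] z [-0.001  0.01   0.074] rect [ 0.491 -0.289] [0.193 0.097] 88.4
scene lemon 0.66 [221. 143.  10.  16.] 174 mean [0.557 0.401 0.063] z [0.041 0.064 0.078] rect [0.559 0.406] [0.044 0.05 ] 67.0
scene garlic 0.44 [205. 125.  14.  19.] 129 mean [0.552 0.528 0.048] z [0.023 0.05  0.067] rect [0.552 0.532] [0.044 0.05 ] 60.0
scene salt 0.53 [272. 182.  15.  26.] 272 mean [0.613 0
[... 673 characters left out ...]
.021 0.027] rect [0.532 0.457] [0.306 0.211] 83.9
top stand 0.79 [383. 163.  54.  37.] 1295 mean [ 0.483 -0.296  0.019] z [0.002 0.013 0.076] rect [ 0.484 -0.3  ] [0.08  0.176] 0.5
top stand 0.63 [295. 200.  66.  28.] 278 mean [ 0.477 -0.013  0.018] z [-0.003  0.019  0.03 ] rect [0.477 0.005] [0.021 0.205] 2.5
top garlic 0.71 [124. 240.  14.  18.] 219 mean [0.554 0.539 0.055] z [0.02  0.057 0.072] rect [0.555 0.542] [0.045 0.052] 48.8
top salt 0.6 [231. 177.  14.  15.] 186 mean [0.613 0.172 0.062] z [-0.001  0.076  0.093] rect [0.619 0.172] [0.042 0.041] 73.3
top peeler 0.87 [330. 136.  50.  20.] 307 mean [ 0.626 -0.194  0.011] z [-0.003  0.013  0.022] rect [ 0.629 -0.184] [0.171 0.029] 85.0
```

Run:
```python
from h import *
a=np.load("pics/scene0.npz"); b=np.load("pics/top0.npz")
A=a["pixels"][160:270,190:300,::-1]; B=b["pixels"][170:260,200:340,::-1]
C=a["pixels"][265:355,285:365,::-1]
cv2.imwrite("pics/z1.png",cv2.resize(A,None,fx=5,fy=5,interpolation=cv2.INTER_CUBIC))
cv2.imwrite("pics/z2.png",cv2.resize(B,None,fx=5,fy=5,interpolation=cv2.INTER_CUBIC))
cv2.imwrite("pics/z3.png",cv2.resize(C,None,fx=5,fy=5,interpolation=cv2.INTER_CUBIC))
```

```text
(no output)
```

View pics/z1.png

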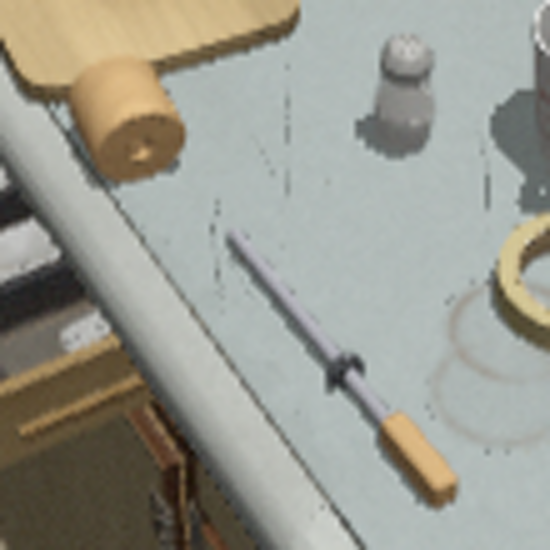

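View pics/z2.png

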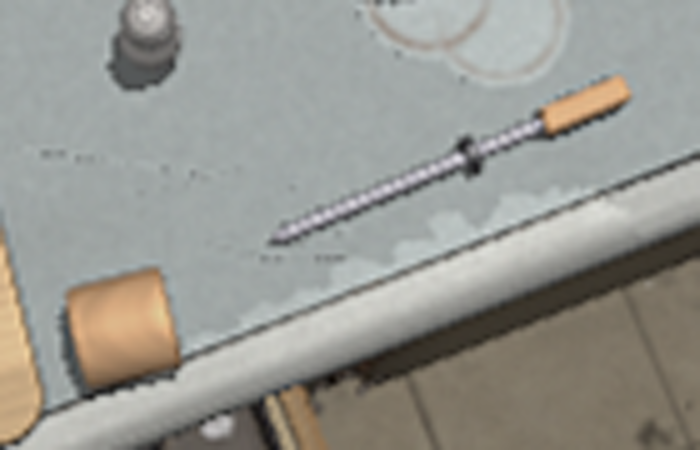

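View pics/z3.png

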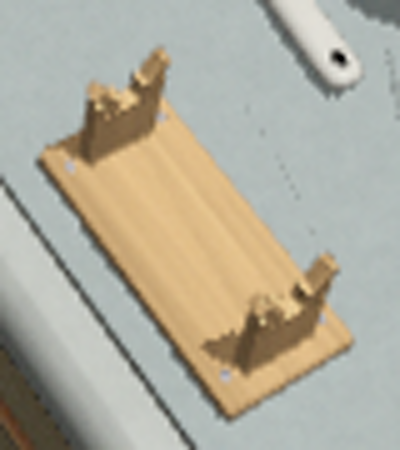

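The scene close-up shows the collar near (258,233), handle at (274,251), tip at (237,207), and the bore on the barrel's near face at (218,190). The barrel sits about 1 cm from the board. I'll fit exact poses now.

```bash
cat > fit.py <<'E'
from h import *
from scipy.optimize import least_squares
def fitline(xy):
    vx,vy,x0,y0=cv2.fitLine(xy.astype(np.float32),cv2.DIST_HUBER,0,0.001,0.001).ravel()
    if vy<0: vx,vy=-vx,-vy
    return np.array([vx,vy]),np.array([x0,y0])
def onplane(c,u,v,z):
    E=c["extrinsics"]; R=E[:3,:3]; o=-R.T@E[:3,3]
    d=R.T@np.array([(u-c["cx"])/c["fx"],(v-c["cy"])/c["fy"],1]); return o+d*(z-o[2])/d[2]
def barrel(P):
    P=P[P[:,2]>0.03]
    def f(p):
        x0,y0,a=p; n=np.array([-np.sin(a),np.cos(a)]) # normal to axis
        d=(P[:,:2]-[x0,y0])@n; return np.hypot(d,P[:,2]-0.032)-0.032
    def g(p): return f([p[0],P[:,1].mean(),p[1]])
    r=least_squares(g,[P[:,0].mean(),1.5],loss="soft_l1",f_scale=0.003)
    a=r.x[1]; t=np.array([np.cos(a),np.sin(a)]); s=(P[:,:2]-[r.x[0],P[:,1].mean()])@t
    lo,hi=np.percentile(s,[1,99])
    return np.array([r.x[0],P[:,1].mean()])+t*(lo+hi)/2, np.degrees(a), hi-lo, np.sqrt(np.mean(r.fun**2))
E
python3 - <<'E'
from fit import *
for n in ["scene","top"]:
    c=dict(np.load(f"pics/{n}0.npz")); px=c["pixels"].astype(int)
    d=np.load(f"pics/m_{n}_axle.npz"); P,u,v=d["P"],d["u"],d["v"]
    t,x0=fitline(P[P[:,2]>0.008][:,:2]); s=(P[:,:2]-x0)@t
    print(n,"axle dir deg",np.degrees(np.arctan2(t[1],t[0])),"ends",x0+t*s.min(),x0+t*s.max(),s.max()-s.min())
    col=px[v,u]; h=(col[:,0]-col[:,2])>50
    H=P[h]; sh=s[h]; print(" handle n",h.sum(),"cent",H.mean(0),"ends",x0+t*np.percentile(sh,2),x0+t*np.percentile(sh,98))
    dk=col.sum(1)<250; print(" dark", dk.sum(), P[dk].mean(0), P[dk].std(0))
    d=np.load(f"pics/m_{n}_barrel.npz"); print(" barrel",barrel(d["P"]))
    d=np.load(f"pics/m_{n}_board.npz"); P=d["P"]; P=P[(P[:,2]>0.012)&(P[:,2]<0.03)]
    print(" board", cv2.minAreaRect(P[:,:2].astype(np.float32)), np.median(P[:,2]))
    # table & board planes
    d=np.load(f"pics/m_{n}_stand.npz"); P=d["P"]
    U=P[P[:,2]>0.03]; lo=U[U[:,1]<-0.3]; hi=U[U[:,1]>-0.3]
    B=P[P[:,2]<0.02]; print(" stand base",cv2.minAreaRect(B[:,:2].astype(np.float32)),"ups",lo.mean(0),hi.mean(0),lo[:,2].max(),hi[:,2].max(), np.degrees(np.arctan2(*( (hi-0).mean(0)-lo.mean(0))[[1,0]])))
c=dict(np.load("pics/scene0.npz"))
for (U,V) in [(140,152)]: print("bore",onplane(c,190+(U-2)/5,160+(V-2)/5,0.032))
for nm,(U,V),z in [("tip",(232,234),.012),("collar",(344,372),.012),("hjoint",(390,425),.012)]: print(nm,onplane(c,190+(U-2)/5,160+(V-2)/5,z))
c=dict(np.load("pics/top0.npz"))
for nm,(U,V),z in [("tip",(272,242),.012),("collar",(469,156),.012),("hj",(545,122),.012),("hend",(628,90),.012)]: print(nm,onplane(c,200+(U-2)/5,170+(V-2)/5,z))
E
```

```text
scene axle dir deg 91.17817 ends [ 0.47630135 -0.10242535] [0.47148019 0.13199989] 0.23447481560844466
 handle n 100 cent [ 0.47690953 -0.07549408  0.02096069] ends [ 0.47628589 -0.10167376] [ 0.47514019 -0.04596464]
 dark 58 [ 0.47050355 -0.04664584  0.01275293] [0.00317883 0.03913913 0.00535545]
 barrel (array([0.45334417, 0.24633552]), np.float64(83.64260950639981), np.float64(0.05944148574122316), np.float64(0.0074776650811169305))
 board ((0.5563341379165649, 0.5201222896575928), (0.0, 0.0), 0.0) 0.029702572053945657
 stand base ((0.4910341203212738, -0.28883564472198486), (0.1932891309261322, 0.09713664650917053), 88.43978118896484) ups [ 0.48217212 -0.3692945   0.05643379] [ 0.48361883 -0.23584126  0.05580511] 0.07945598725355832 0.08062815397478158 89.3789056049774
top axle dir deg 91.44129 ends [ 0.47912854 -0.09754408] [0.47308171 0.14278561] 0.2404057453213621
 handle n 95 cent [ 0.47733377 -0.06778943  0.02374167] ends [ 0.47904887 -0.09437733] [ 0.47770405 -0.04092794]
 dark 18 [ 0.47401159 -0.00924528  0.01047624] [0.00565756 0.042416   0.0109986 ]
 barrel (array([0.4527728 , 0.25297625]), np.float64(81.70167979367037), np.float64(0.05728635089300177), np.float64(0.002691164287220018))
 board ((0.5321186780929565, 0.4548407793045044), (0.3007068634033203, 0.21134130656719208), 83.98896789550781) 0.020924344353346575<stdin>:16: RuntimeWarning: Mean of empty slice.
  ret = um.true_divide(
Traceback (most recent call last):
ValueError: zero-size array to reduction operation maximum which has no identity
```

Run:
```python
from fit import *
for n in ["scene","top"]:
    c=cam(n); 
    r=optics.regions_of(n,"stand")[0]; P,u,v=pts(c,r["mask"])
    U=P[P[:,2]>0.035]; lo=U[U[:,1]<-0.3]; hi=U[U[:,1]>-0.3]
    B=P[(P[:,2]<0.02)&(P[:,2]>0.006)]; print(n,round(r["conf"],2)," stand base",cv2.minAreaRect(B[:,:2].astype(np.float32)))
    for q in (lo,hi): print("  up",q.mean(0),q.min(0),q.max(0),len(q))
    r=optics.regions_of(n,"board")[0]; P,u,v=pts(c,r["mask"]); P=P[(P[:,2]>0.015)&(P[:,2]<0.03)]
    print(" board", round(r["conf"],2),cv2.minAreaRect(P[:,:2].astype(np.float32)), np.median(P[:,2]))
    print(" wkt z", [round(float(np.median(pts(c,cv2.rectangle(np.zeros((384,512),np.uint8),(a-4,b-4),(a+4,b+4),1,-1).astype(bool))[0][:,2])),4) for a,b in ([(290,220),(250,190)] if n=="scene" else [(230,205),(300,215)])])
c=dict(np.load("pics/scene0.npz"))
for (U,V) in [(140,152)]: print("bore",onplane(c,190+(U-2)/5,160+(V-2)/5,0.032))
for nm,(U,V),z in [("tip",(232,234),.012),("collar",(344,372),.012),("hjoint",(390,425),.012),("hend",(443,490),.012)]: print(nm,onplane(c,190+(U-2)/5,160+(V-2)/5,z))
c=dict(np.load("pics/top0.npz"))
for nm,(U,V),z in [("tip",(272,242),.012),("collar",(469,156),.012),("hj",(545,122),.012),("hend",(628,90),.012)]: print(nm,onplane(c,200+(U-2)/5,170+(V-2)/5,z))
```

```text
scene 0.71  stand base ((0.4838087558746338, -0.301212877035141), (0.16822421550750732, 0.08116834610700607), 89.92797088623047)
  up [ 0.48223309 -0.36911217  0.05887483] [ 0.4600387  -0.37358477  0.03552747] [ 0.50714964 -0.36209402  0.08152505] 166
  up [ 0.48284482 -0.23556508  0.05801699] [ 0.46044899 -0.24001875  0.03553321] [ 0.50811509 -0.22803973  0.07965483] 156
 board 0.98 ((0.5302402973175049, 0.44896018505096436), (0.30343931913375854, 0.21091696619987488), 83.79380798339844) 0.01844617638910934
 wkt z [0.0065, -0.0023]
top 0.62  stand base ((0.48576265573501587, -0.2963094711303711), (0.16866780817508698, 0.0810985341668129), 89.56486511230469)
  up [ 0.48473585 -0.36139725  0.05915547] [ 0.46124171 -0.36996048  0.03530603] [ 0.50774811 -0.35665276  0.08463733] 101
  up [ 0.48584568 -0.22784599  0.06148097] [ 0.4622548  -0.23577312  0.0352488 ] [ 0.50913445 -0.2230124   0.08315041] 97
 board 0.86 ((0.5318397283554077, 0.4548810124397278), (0.30166423320770264, 0.21082665026187897), 84.1298599243164) 0.02099145807965007
 wkt z [0.0011, 0.0006]
bore [0.44569827 0.21573252 0.032     ]
tip [0.4709018  0.13852358 0.012     ]
collar [0.4745331  0.00569344 0.012     ]
hjoint [ 0.47733489 -0.04213945  0.012     ]
hend [ 0.47891535 -0.09700417  0.012     ]
tip [0.46994804 0.14688501 0.012     ]
collar [0.47501511 0.01076655 0.012     ]
hj [ 0.47748    -0.04250767  0.012     ]
hend [ 0.47712445 -0.09973049  0.012     ]
```

```bash
cat > nav.py <<'E'
from h import *
from scipy.spatial.transform import Rotation as Ro
def pose():
    o=get_obs(); q=o["ee_rot"]; return np.array(o["position"]),Ro.from_quat([q[1],q[2],q[3],q[0]]),o
def target_R(axdeg, sgn=1):
    # tool x down; tool y along +/- axle direction ; z = x cross y
    a=np.radians(axdeg); y=sgn*np.array([np.cos(a),np.sin(a),0]); x=np.array([0,0,-1.]); z=np.cross(x,y)
    return Ro.from_matrix(np.stack([x,y,z],1))
def delta(p,R,tp,TR):
    d=R.inv().apply(np.array(tp)-p); w=(R.inv()*TR).as_rotvec()
    return d,w   # tool frame shift m, rotvec tool
E
python3 - <<'E'
from nav import *
p,R,o=pose(); print(p); print(np.round(R.as_matrix(),3))
for s in (1,-1):
    TR=target_R(91.5,s)
    d,w=delta(p,R,[0.478,-0.072,0.12],TR); print(s,d,d/0.03,np.degrees(w),w/np.pi)
E
```

```text
[0.22725286 0.6884639  0.24529325]
[[ 0.    -0.95   0.313]
 [ 0.     0.313  0.95 ]
 [-1.    -0.     0.   ]]
1 [ 0.12527908 -0.47647498 -0.64354846] [  4.17596941 -15.88249944 -21.45161535] [ 7.02328204e+01  2.31480870e-03 -3.69783262e-04] [ 3.90182336e-01  1.28600483e-05 -2.05435146e-06]
-1 [ 0.12527908 -0.47647498 -0.64354846] [  4.17596941 -15.88249944 -21.45161535] [-1.09767180e+02  4.06427468e-04  2.54419801e-03] [-6.09817664e-01  2.25793038e-06  1.41344334e-05]
```

```bash
python3 -m creep '[{"ax":0.0434},{"ax":0.0434},{"ax":0.0434},{"ax":0.0434},{"ax":0.0434},{"ax":0.0434},{"ax":0.0434,"dz":0.5},{"ax":0.0434,"dz":1},{"ax":0.0434,"dz":1},{"dz":1,"dy":-0.5},{"dz":1,"dy":-1},{"dz":1,"dy":-1},{"dz":1,"dy":-1},{"dz":1,"dy":-1},{"dz":0.5,"dy":-1},{"dy":-1},{"dy":-1},{"dy":-1},{"dy":-1},{"dy":-1}]' 60 60
python3 - <<'E'
from nav import *
p,R,o=pose(); TR=target_R(91.5)
d,w=delta(p,R,[0.478,-0.072,0.10],TR); print(p,d/0.03,w/np.pi,np.round(o["qpos"],2))
E
```

```text
[0.22725286 0.6884639  0.24529325] [  4.84263607 -15.8824882  -21.45163835] [ 3.90182336e-01  1.28600483e-05 -2.05435146e-06] [-1.33  0.6  -0.    1.6   0.    0.94 -0.08]invalid input at $[0]: expected keys dx, dy, dz, ax, ay, az
```

```bash
python3 -m creep '[{"dx":0,"dy":0,"dz":0,"ax":0.0434,"ay":0,"az":0},{"dx":0,"dy":0,"dz":0,"ax":0.0434,"ay":0,"az":0},{"dx":0,"dy":0,"dz":0,"ax":0.0434,"ay":0,"az":0},{"dx":0,"dy":0,"dz":0,"ax":0.0434,"ay":0,"az":0},{"dx":0,"dy":0,"dz":0,"ax":0.0434,"ay":0,"az":0},{"dx":0,"dy":0,"dz":0,"ax":0.0434,"ay":0,"az":0},{"dx":0,"dy":0,"dz":0.5,"ax":0.0434,"ay":0,"az":0},{"dx":0,"dy":0,"dz":1,"ax":0.0434,"ay":0,"az":0},{"dx":0,"dy":0,"dz":1,"ax":0.0434,"ay":0,"az":0},{"dx":0,"dy":-0.5,"dz":1,"ax":0,"ay":0,"az":0},{"dx":0,"dy":-1,"dz":1,"ax":0,"ay":0,"az":0},{"dx":0,"dy":-1,"dz":1,"ax":0,"ay":0,"az":0},{"dx":0,"dy":-1,"dz":1,"ax":0,"ay":0,"az":0},{"dx":0,"dy":-1,"dz":1,"ax":0,"ay":0,"az":0},{"dx":0,"dy":-1,"dz":0.5,"ax":0,"ay":0,"az":0},{"dx":0,"dy":-1,"dz":0,"ax":0,"ay":0,"az":0},{"dx":0,"dy":-1,"dz":0,"ax":0,"ay":0,"az":0},{"dx":0,"dy":-1,"dz":0,"ax":0,"ay":0,"az":0},{"dx":0,"dy":-1,"dz":0,"ax":0,"ay":0,"az":0},{"dx":0,"dy":-1,"dz":0,"ax":0,"ay":0,"az":0}]' 60 60
python3 - <<'E'
from nav import *
p,R,o=pose(); TR=target_R(91.5)
d,w=delta(p,R,[0.478,-0.072,0.10],TR); print(p,d/0.03,w/np.pi,np.round(o["qpos"],2))
E
```

```text
clock: 3.3
position: [0.4719, 0.3965, 0.2454]
ee_rot: [0.707, -0.009, 0.707, 0.009]
ft_force: [0.1, -0.2, 0.9]
gripper_width: 0.0602
[0.47187951 0.39646723 0.24543323] [  4.84392993 -15.61696078  -0.18862277] [-3.55197019e-04  8.05989560e-05 -7.73471153e-05] [-1.02  0.48  0.33  1.87 -0.21  0.82 -0.55]
```

```bash
python3 -m creep '[{"dx":0,"dy":-1,"dz":0,"ax":0,"ay":0,"az":0},{"dx":0,"dy":-1,"dz":0,"ax":0,"ay":0,"az":0},{"dx":0,"dy":-1,"dz":0,"ax":0,"ay":0,"az":0},{"dx":0,"dy":-1,"dz":0,"ax":0,"ay":0,"az":0},{"dx":0,"dy":-1,"dz":0,"ax":0,"ay":0,"az":0},{"dx":0,"dy":-1,"dz":0,"ax":0,"ay":0,"az":0},{"dx":0,"dy":-1,"dz":0,"ax":0,"ay":0,"az":0},{"dx":0,"dy":-1,"dz":0,"ax":0,"ay":0,"az":0},{"dx":0,"dy":-1,"dz":0,"ax":0,"ay":0,"az":0},{"dx":0,"dy":-1,"dz":0,"ax":0,"ay":0,"az":0},{"dx":0.5,"dy":-1,"dz":0,"ax":0,"ay":0,"az":0},{"dx":1,"dy":-1,"dz":0,"ax":0,"ay":0,"az":0},{"dx":1,"dy":-1,"dz":0,"ax":0,"ay":0,"az":0},{"dx":1,"dy":-1,"dz":0,"ax":0,"ay":0,"az":0},{"dx":0.9,"dy":-1,"dz":-0.2,"ax":0,"ay":0,"az":0},{"dx":0.44,"dy":-0.6,"dz":0,"ax":0,"ay":0,"az":0},{"dx":0,"dy":0,"dz":0,"ax":0,"ay":0,"az":0},{"dx":0,"dy":0,"dz":0,"ax":0,"ay":0,"az":0}]' 60 60
python3 - <<'E'
from nav import *
p,R,o=pose(); TR=target_R(91.5)
d,w=delta(p,R,[0.478,-0.072,0.017],TR); print(p,d/0.03,w/np.pi,np.round(o["qpos"],2))
for n in ["scene","top"]:
    c=cam(n); np.savez(f"pics/{n}1.npz",**c); print(n,proj(c,[p,p+[0,0,-.014]]))
    cv2.imwrite(f"pics/{n}1.png",c["pixels"][:,:,::-1])
a=np.load("pics/scene1.npz")["pixels"][190:290,220:320,::-1];b=np.load("pics/top1.npz")["pixels"][140:240,250:350,::-1]
cv2.imwrite("pics/z4.png",np.hstack([cv2.resize(i,(400,400),interpolation=2) for i in (a,b)]))
E
```

```text
clock: 5.1
position: [0.4777, -0.0705, 0.1001]
ee_rot: [0.707, -0.008, 0.707, 0.008]
ft_force: [0.3, 0.4, -0.2]
gripper_width: 0.0605
[ 0.47771095 -0.07050189  0.10011314] [ 2.77042207 -0.05090434  0.00912487] [-7.75517627e-04 -7.78003908e-05 -8.65684899e-05] [-0.1   0.57  0.18  2.28 -0.31  0.32  0.38]
scene [[274.20168116 231.98529044]
 [273.98225343 235.19264322]]
top [[320.53003207 185.00165918]
 [319.88719919 185.96180656]]
```

View pics/z4.png

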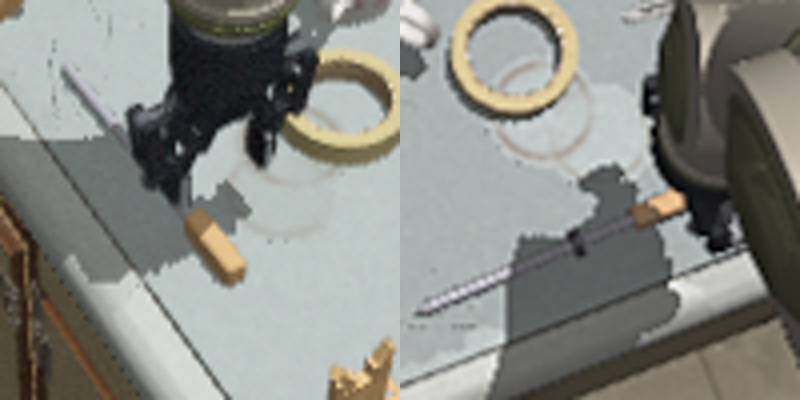

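Scene (left) shows the open fingers straddling the handle line, with the handle at (274,252). Top (right) agrees. I'll descend and grip.

```bash
python3 -m creep '[{"dx":1,"dy":-0.05,"dz":0,"ax":0,"ay":0,"az":0},{"dx":1,"dy":0,"dz":0,"ax":0,"ay":0,"az":0},{"dx":0.5,"dy":0,"dz":0,"ax":0,"ay":0,"az":0},{"dx":0.25,"dy":0,"dz":0,"ax":0,"ay":0,"az":0},{"dx":0,"dy":0,"dz":0,"ax":0,"ay":0,"az":0},{"dx":0,"dy":0,"dz":0,"ax":0,"ay":0,"az":0}]' 60 60
python3 -m creep '[{"dx":0,"dy":0,"dz":0,"ax":0,"ay":0,"az":0},{"dx":0,"dy":0,"dz":0,"ax":0,"ay":0,"az":0},{"dx":0,"dy":0,"dz":0,"ax":0,"ay":0,"az":0},{"dx":0,"dy":0,"dz":0,"ax":0,"ay":0,"az":0},{"dx":0,"dy":0,"dz":0,"ax":0,"ay":0,"az":0},{"dx":0,"dy":0,"dz":0,"ax":0,"ay":0,"az":0},{"dx":0,"dy":0,"dz":0,"ax":0,"ay":0,"az":0},{"dx":0,"dy":0,"dz":0,"ax":0,"ay":0,"az":0}]' 5 100
python3 - <<'E'
from nav import *
p,R,o=pose(); print(p, o["wrist_torque"])
for n in ["scene","top"]:
    c=cam(n); np.savez(f"pics/{n}2.npz",**c)
a=np.load("pics/scene2.npz")["pixels"][190:290,220:320,::-1];b=np.load("pics/top2.npz")["pixels"][140:240,250:350,::-1]
cv2.imwrite("pics/z5.png",np.hstack([cv2.resize(i,(400,400),interpolation=2) for i in (a,b)]))
E
```

```text
clock: 5.8
position: [0.4781, -0.0715, 0.0184]
ee_rot: [0.707, -0.009, 0.707, 0.009]
ft_force: [0.3, 0.6, 0.2]
gripper_width: 0.0599
clock: 6.6
position: [0.478, -0.0719, 0.0185]
ee_rot: [0.708, -0.009, 0.707, 0.009]
ft_force: [-0.4, 0.9, 11.9]
gripper_width: 0.0157
[ 0.47804866 -0.07189952  0.01851389] [ 0.15548572  0.11852955 -0.10592953]
```

View pics/z5.png

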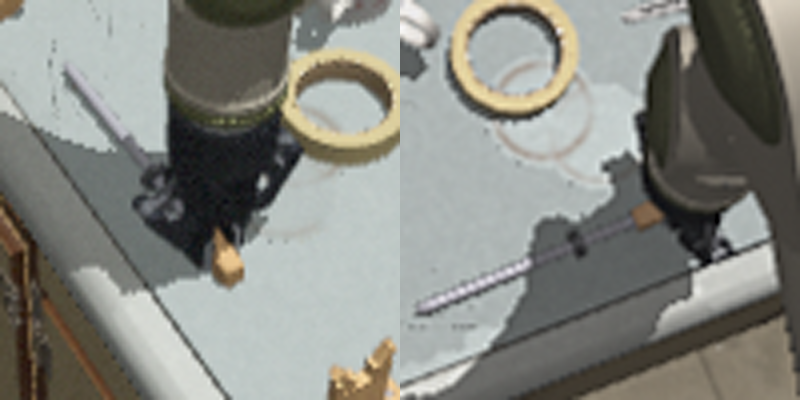

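```bash
python3 -m creep '[{"dx":-0.2,"dy":0,"dz":0,"ax":0,"ay":0,"az":0},{"dx":-0.3,"dy":0,"dz":0,"ax":0,"ay":0,"az":0},{"dx":-0.2,"dy":0,"dz":0,"ax":0,"ay":0,"az":0},{"dx":0,"dy":0,"dz":0,"ax":0,"ay":0,"az":0},{"dx":0,"dy":0,"dz":0,"ax":0,"ay":0,"az":0},{"dx":0,"dy":0,"dz":0,"ax":0,"ay":0,"az":0}]' 5 110
python3 - <<'E'
from fit import *
from nav import pose
p,R,o=pose(); print(p, o["wrist_torque"])
for n in ["scene","top"]:
    c=cam(n); np.savez(f"pics/{n}3.npz",**c)
    for r in optics.regions_of(n,"axle")[:1]:
        P,u,v=pts(c,r["mask"]); k=P[:,1]>0.03; S=P[k]
        if k.sum()<10: continue
        t,x0=fitline(S[:,:2]); s=(S[:,:2]-x0)@t; zf=np.polyfit(S[:,1],S[:,2],1)
        print(n,r["conf"],k.sum(),"ang",np.degrees(np.arctan2(t[1],t[0])),"tip",x0+t*s.max(),"x at y=.1",x0+t*(.1-x0[1])/t[1],"z slope deg",np.degrees(np.arctan(zf[0])),"z@.1",np.polyval(zf,.1))
a=np.load("pics/scene3.npz")["pixels"][160:280,200:320,::-1];b=np.load("pics/top3.npz")["pixels"][150:250,220:320,::-1]
cv2.imwrite("pics/z6.png",np.hstack([cv2.resize(i,(400,400),interpolation=2) for i in (a,b)]))
E
```

```text
clock: 7.3
position: [0.4776, -0.0719, 0.0385]
ee_rot: [0.707, -0.009, 0.707, 0.009]
ft_force: [-0.5, -0.4, -0.6]
gripper_width: 0.0159
[ 0.47760958 -0.07186172  0.03849514] [-0.04775781  0.0080301   0.03643943]
scene 0.79 87 ang 90.6077 tip [0.47106147 0.13225913] x at y=.1 [0.47140363 0.1       ] z slope deg -0.12727954002214328 z@.1 0.032664975908814634
top 0.55 135 ang 90.91223 tip [0.47381048 0.14418174] x at y=.1 [0.47451398 0.1       ] z slope deg -2.4873202343101948 z@.1 0.03029758744529797
```

View pics/z6.png

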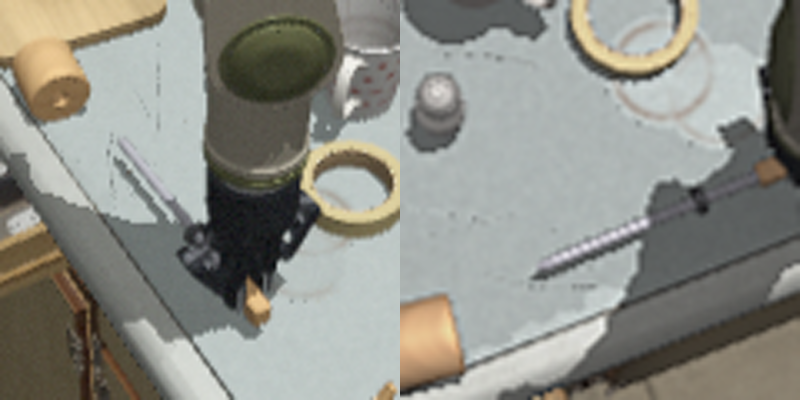

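Run:
```python
from fit import *
s0=dict(np.load("pics/scene0.npz"));s3=dict(np.load("pics/scene3.npz"));t0=dict(np.load("pics/top0.npz"));t3=dict(np.load("pics/top3.npz"))
for c,n in ((s0,"s"),(t0,"t")):
    tip=np.array([.472,.143,.012]); print(n,proj(c,[tip,tip+[0,0,.02],tip+[0,0,.015],tip+[0,.01,0],tip+[.003,0,.02]]))
def crop(c,u,v,w=25,h=20): return cv2.resize(c["pixels"][v-h:v+h,u-w:u+w,::-1],None,fx=8,fy=8,interpolation=cv2.INTER_CUBIC)
cv2.imwrite("pics/z7.png",np.vstack([np.hstack([crop(s0,245,205),crop(s3,245,205)])]))
cv2.imwrite("pics/z8.png",np.vstack([np.hstack([crop(t0,265,215),crop(t3,265,215)])]))
```

```text
s [[235.62502206 205.38615042]
 [235.48591975 201.08960097]
 [235.52097417 202.17235125]
 [234.12487303 203.41718296]
 [236.31487501 200.74519088]]
t [[254.90914118 216.94532557]
 [254.91437782 216.04123304]
 [254.91305539 216.26954802]
 [251.94935053 218.10863631]
 [254.55801556 215.14918699]]
```

View pics/z7.png

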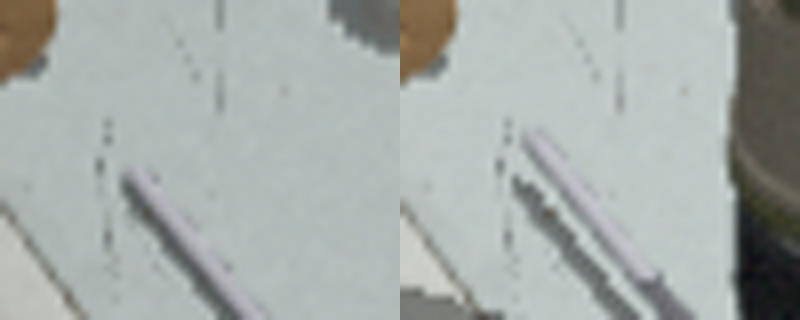

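View pics/z8.png

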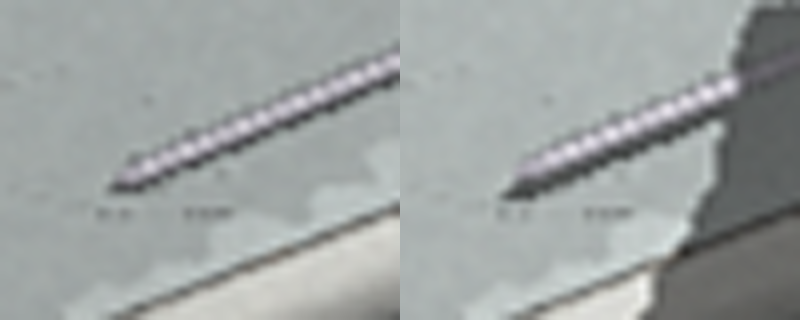

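Run:
```python
from fit import *
for n in ("scene","top"):
  for k in (0,3):
    c=dict(np.load(f"pics/{n}{k}.npz")); ax=.012 if k==0 else .032
    full=np.ones((384,512),bool); P,u,v=pts(c,full)
    px=c["pixels"][v,u].astype(int)
    m=(P[:,0]>.462)&(P[:,0]<.486)&(P[:,1]>0.03)&(P[:,1]<.15)&(P[:,2]>.007+ (0.012 if k else 0))&(P[:,2]<.06)
    S=P[m]; 
    for lo in np.arange(.03,.15,.02):
        b=S[(S[:,1]>=lo)&(S[:,1]<lo+.02)]
        if len(b): print(n,k,round(lo,3),len(b),np.round(np.median(b,0),4),"p90z",np.round(np.percentile(b[:,2],[25,75,95]),4))
```

```text
scene 0 0.03 17 [0.4729 0.0396 0.0132] p90z [0.0116 0.0138 0.0147]
scene 0 0.05 20 [0.4731 0.0598 0.0137] p90z [0.0117 0.0148 0.017 ]
scene 0 0.07 15 [0.472  0.0823 0.0151] p90z [0.0126 0.0158 0.0169]
scene 0 0.09 16 [0.4708 0.1001 0.0139] p90z [0.0119 0.0152 0.0174]
scene 0 0.11 17 [0.4708 0.12   0.0144] p90z [0.0136 0.0153 0.0157]
scene 0 0.13 6 [0.4711 0.1347 0.0124] p90z [0.0108 0.0151 0.017 ]
scene 3 0.03 20 [0.4721 0.0395 0.0327] p90z [0.0317 0.0343 0.0367]
scene 3 0.05 16 [0.4715 0.0605 0.0331] p90z [0.0321 0.0348 0.0375]
scene 3 0.07 18 [0.472  0.0815 0.0322] p90z [0.03   0.0341 0.0366]
scene 3 0.09 18 [0.4714 0.1014 0.0326] p90z [0.0308 0.0341 0.0352]
scene 3 0.11 15 [0.4702 0.1204 0.0328] p90z [0.0311 0.035  0.0357]
scene 3 0.13 8 [0.4707 0.1343 0.0333] p90z [0.0325 0.0343 0.0352]
top 0 0.03 20 [0.4762 0.0405 0.0167] p90z [0.0143 0.0197 0.0223]
top 0 0.05 20 [0.4748 0.0594 0.0162] p90z [0.0139 0.0184 0.0203]
top 0 0.07 21 [0.4744 0.0795 0.0163] p90z [0.0137 0.0189 0.0205]
top 0 0.09 20 [0.4739 0.1011 0.0152] p90z [0.0144 0.0182 0.0221]
top 0 0.11 21 [0.4728 0.1199 0.0162] p90z [0.0134 0.0174 0.0215]
top 0 0.13 15 [0.4733 0.1377 0.0143] p90z [0.0117 0.0165 0.0182]
top 3 0.03 21 [0.4745 0.0397 0.0355] p90z [0.0337 0.0381 0.04  ]
top 3 0.05 20 [0.4737 0.0602 0.0366] p90z [0.0341 0.0388 0.0425]
top 3 0.07 20 [0.4743 0.0804 0.0353] p90z [0.033  0.0371 0.0402]
top 3 0.09 21 [0.4734 0.0996 0.0357] p90z [0.0329 0.0374 0.0403]
top 3 0.11 20 [0.4735 0.1196 0.0353] p90z [0.0317 0.0362 0.0399]
top 3 0.13 17 [0.4737 0.1369 0.0339] p90z [0.0319 0.0367 0.0391]
```

Run:
```python
from fit import *
M={}
for n in ("scene","top"):
    c=cam(n); r=optics.regions_of(n,"barrel")[0]; print(n,r["conf"])
    P,u,v=pts(c,r["mask"])
    def res(p,P):
        x0,y0,a=p; t=np.array([np.cos(a),np.sin(a)]); nn=np.array([-t[1],t[0]])
        d=P[:,:2]-[x0,y0]; s=d@t; rr=np.hypot(d@nn,P[:,2]-.032)
        # sdf of capped cylinder
        q=np.stack([rr-.032,abs(s)-.03],1)
        return np.linalg.norm(np.maximum(q,0),axis=1)+np.minimum(q.max(1),0)
    keep=(P[:,2]>.004)
    Q=P[keep]
    for i in range(3):
        r_=least_squares(res,[.452,.25,1.46],args=(Q,),loss="soft_l1",f_scale=.0015); f=abs(res(r_.x,Q)); Q=Q[f<.006]
    J=r_.jac; cov=np.linalg.inv(J.T@J)*np.mean(r_.fun**2)
    print(np.round(r_.x[:2],4),np.degrees(r_.x[2]),len(Q),np.sqrt(np.mean(r_.fun**2)),np.sqrt(np.diag(cov))*[1,1,57])
    x,y,a=r_.x; print(" near face bore",x-.03*np.cos(a),y-.03*np.sin(a))
    r=optics.regions_of(n,"board")[0]; B,_,_=pts(c,r["mask"]); B=B[(B[:,2]>.012)&(B[:,2]<.03)]
    print(" board",cv2.minAreaRect(B[:,:2].astype(np.float32)))
```

```text
scene 0.88
[0.4532 0.2499] 82.57007822849184 423 0.0022361613340469736 [3.47179168e-04 2.33245469e-04 6.71139403e-01]
 near face bore 0.4493621039065089 0.220190248591199
 board ((0.531569242477417, 0.4521932601928711), (0.3105815649032593, 0.2116938680410385), 83.54647827148438)
top 0.61
[0.4531 0.2524] 82.77377597388308 397 0.002211473886718684 [2.94347336e-04 6.53528653e-04 8.99226504e-01]
 near face bore 0.44936722256493433 0.22263664314290205
 board ((0.5320347547531128, 0.45505356788635254), (0.30144041776657104, 0.2104233056306839), 83.92677307128906)
```

Run:
```python
from nav import *
p,R,o=pose(); TR=target_R(83.9); print(p,np.round(o["qpos"],3))
d,w=delta(p,R,[0.424,-0.0071,0.0385],TR); print(w/np.pi, TR.inv().apply(np.array([0.424,-0.0071,0.0385])-p)/.03)
```

```text
[ 0.47760519 -0.07191858  0.03853616] [-0.034  0.683  0.096  2.3   -0.36   0.172  0.421]
[ 4.18247363e-02 -2.57672891e-05  4.28220586e-06] [ 1.20528031e-03  1.95850902e+00 -2.00631871e+00]
```

Joint 6 is near its limit at this short radius. I'll tilt the tool about the axle axis, which only rolls the axle, and keep clear of the limit that way.

```bash
python3 -m creep '[{"dx":-0.1,"dy":0,"dz":0,"ax":0.0418,"ay":0,"az":0},{"dx":0,"dy":0,"dz":0,"ax":0,"ay":0.037,"az":0},{"dx":0,"dy":0,"dz":0,"ax":0,"ay":0.037,"az":0},{"dx":0,"dy":0,"dz":0,"ax":0,"ay":0.037,"az":0},{"dx":0,"dy":0,"dz":0,"ax":0,"ay":0,"az":0},{"dx":0,"dy":0,"dz":0,"ax":0,"ay":0,"az":0}]'
cat >> nav.py <<'E'
def tiltR(axdeg,phi): return target_R(axdeg)*Ro.from_rotvec([0,np.radians(phi),0])
AX=0.0065
def state(tp_axis,axdeg,phi):
    p,R,o=pose(); TR=tiltR(axdeg,phi); m=R.as_matrix()
    ax=p+m[:,0]*AX; t=m[:,1]; print("TCP",np.round(p,4),"axis",np.round(ax,4),"dir yaw",round(np.degrees(np.arctan2(t[1],t[0])),2),"pitch",round(np.degrees(np.arcsin(t[2])),2),"tip",np.round(ax+t*.215,4),"q",np.round(o["qpos"],2),"F",np.round(o["ft_force"],1))
    if tp_axis is not None:
        d=R.inv().apply(np.array(tp_axis)-ax); print("shift/0.03",np.round(d/.03,3),"turn/pi",np.round((R.inv()*TR).as_rotvec()/np.pi,4))
E
python3 - <<'E'
from nav import *
state([.424,-.0071,.032],83.9,20)
E
```

```text
clock: 8.4
position: [0.4775, -0.0719, 0.041]
ee_rot: [0.574, 0.043, 0.817, -0.031]
ft_force: [-0.3, 0.7, -2.0]
gripper_width: 0.0157
TCP [ 0.4775 -0.0719  0.041 ] axis [ 0.4753 -0.0716  0.0349] dir yaw 83.93 pitch -0.02 tip [0.4981 0.1422 0.0348] q [-0.15  0.78  0.29  2.07 -0.33  0.69  0.29] F [-0.3  0.7 -2. ]
shift/0.03 [ 0.745  1.958 -1.782] turn/pi [0.0001 0.0006 0.0002]
```

```bash
python3 -m creep '[{"dx":0.14,"dy":0.2,"dz":-0.4,"ax":0,"ay":0,"az":0},{"dx":0.2,"dy":0.4,"dz":-0.5,"ax":0,"ay":0,"az":0},{"dx":0.2,"dy":0.5,"dz":-0.5,"ax":0,"ay":0,"az":0},{"dx":0.2,"dy":0.5,"dz":-0.38,"ax":0,"ay":0,"az":0},{"dx":0,"dy":0.36,"dz":0,"ax":0,"ay":0,"az":0},{"dx":0,"dy":0,"dz":0,"ax":0,"ay":0,"az":0},{"dx":0,"dy":0,"dz":0,"ax":0,"ay":0,"az":0},{"dx":0,"dy":0,"dz":0,"ax":0,"ay":0,"az":0}]'
python3 - <<'E'
from nav import *
state([.424,-.0071,.032],83.9,20)
for n in ["scene","top"]:
    c=cam(n); np.savez(f"pics/{n}4.npz",**c)
a=np.load("pics/scene4.npz")["pixels"][165:225,190:250,::-1];b=np.load("pics/top4.npz")["pixels"][195:255,205:265,::-1]
cv2.imwrite("pics/z9.png",np.hstack([cv2.resize(i,(400,400),interpolation=2) for i in (a,b)]))
E
```

```text
clock: 9.2
position: [0.4271, -0.008, 0.039]
ee_rot: [0.573, 0.044, 0.818, -0.031]
ft_force: [-0.2, -1.0, -0.5]
gripper_width: 0.0157
TCP [ 0.4271 -0.008   0.039 ] axis [ 0.4249 -0.0077  0.0329] dir yaw 83.87 pitch -0.03 tip [0.4479 0.206  0.0328] q [-0.24  0.75  0.25  2.2  -0.39  0.59  0.23] F [-0.2 -1.  -0.5]
shift/0.03 [ 0.038  0.018 -0.021] turn/pi [-0.0002  0.0005  0.0001]
```

View pics/z9.png

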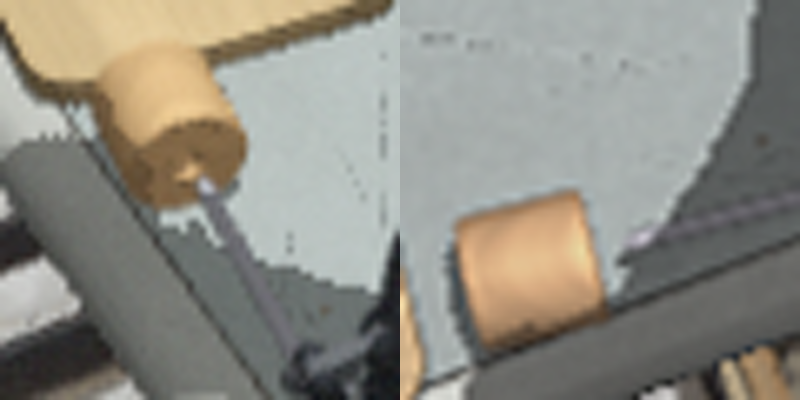

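Run:
```python
from fit import *
a=np.radians(83.9);t=np.array([np.cos(a),np.sin(a),0])
for n in ("scene","top"):
    c=dict(np.load(f"pics/{n}4.npz")); P,u,v=pts(c,np.ones((384,512),bool))
    tip=np.array([.4479,.206,.0325]); d=P-tip; s=d@t; l=d@np.array([t[1],-t[0],0])
    m=(abs(l)<.012)&(s>-.1)&(s<.006)&(P[:,2]>.02)&(P[:,2]<.06)
    for lo in (-.1,-.08,-.06,-.04,-.02):
        b=m&(s>=lo)&(s<lo+.02); 
        if b.sum(): print(n,lo,b.sum(),"lat mm",round(1e3*np.median(l[b]),2),"z",np.round(np.percentile(P[b,2],[25,50,75]),4))
# overlays
c=dict(np.load("pics/scene4.npz")); 
u0,v0,w=195,165,50; k=12
im=cv2.resize(c["pixels"][v0:v0+w,u0:u0+w,::-1],None,fx=k,fy=k,interpolation=cv2.INTER_CUBIC)
cv2.imwrite("pics/z10.png",im)
for off in ([0,0,0],[0,-.0025,0]):
  f=np.array([.4494,.2214,.032])+off
  th=np.linspace(0,2*np.pi,8,endpoint=False); nn=np.array([t[1],-t[0],0])
  ring=f+.032*(np.cos(th)[:,None]*nn+np.sin(th)[:,None]*np.array([0,0,1]))
  print(np.round((proj(c,f)+.5-[u0,v0])*k),np.round((proj(c,ring)+.5-[u0,v0])*k).tolist())
print("tip",(proj(c,[[.4479,.206,.0325]])+.5-[u0,v0])*k)
```

```text
scene -0.1 15 lat mm -1.87 z [0.0333 0.0348 0.0356]
scene -0.08 16 lat mm -1.51 z [0.0322 0.0334 0.0352]
scene -0.06 17 lat mm -2.56 z [0.0328 0.0344 0.0362]
scene -0.04 13 lat mm -0.89 z [0.0321 0.0337 0.0346]
scene -0.02 10 lat mm -0.61 z [0.0316 0.0328 0.0337]
top -0.1 22 lat mm -0.73 z [0.0352 0.0375 0.0393]
top -0.08 21 lat mm -0.47 z [0.0333 0.0359 0.0369]
top -0.06 21 lat mm -0.83 z [0.0344 0.0359 0.0394]
top -0.04 20 lat mm 0.3 z [0.0337 0.0353 0.0373]
top -0.02 21 lat mm -0.76 z [0.0339 0.0351 0.0387]
[[280. 288.]] [[389.0, 255.0], [354.0, 205.0], [274.0, 204.0], [196.0, 253.0], [169.0, 322.0], [207.0, 371.0], [286.0, 371.0], [361.0, 323.0]]
[[284. 294.]] [[393.0, 260.0], [358.0, 211.0], [278.0, 209.0], [200.0, 258.0], [173.0, 328.0], [211.0, 376.0], [290.0, 376.0], [365.0, 329.0]]
tip [[300.85596539 323.84985802]]
```

View pics/z10.png

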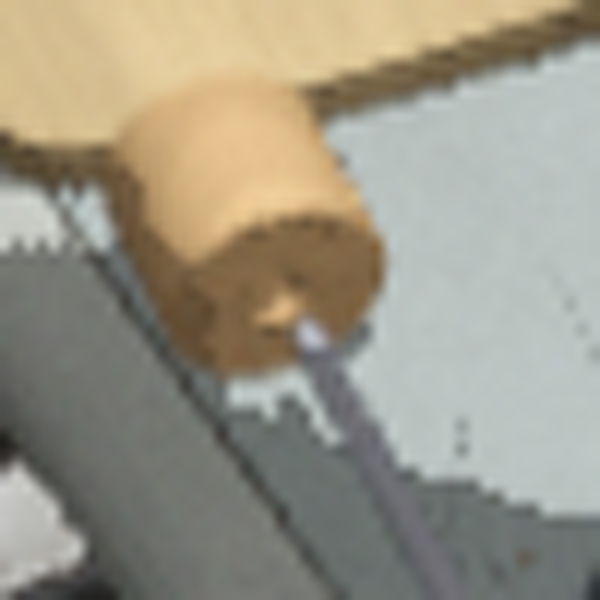

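Tip at (220,192) lines up with the bore at about (218.5,189.5) in scene, and the shaft line extended passes through the barrel's centre in top. Starting a slow insertion.

```bash
python3 -m creep '[{"dx":0.017,"dy":0.15,"dz":0.006,"ax":0,"ay":0,"az":0},{"dx":0,"dy":0.15,"dz":0,"ax":0,"ay":0,"az":0},{"dx":0,"dy":0.15,"dz":0,"ax":0,"ay":0,"az":0},{"dx":0,"dy":0.15,"dz":0,"ax":0,"ay":0,"az":0},{"dx":0,"dy":0.1,"dz":0,"ax":0,"ay":0,"az":0},{"dx":0,"dy":0.1,"dz":0,"ax":0,"ay":0,"az":0},{"dx":0,"dy":0.1,"dz":0,"ax":0,"ay":0,"az":0},{"dx":0,"dy":0.1,"dz":0,"ax":0,"ay":0,"az":0}]'
python3 - <<'E'
from nav import *
state(None,83.9,20)
E
```

```text
clock: 10.1
position: [0.4297, 0.0227, 0.0384]
ee_rot: [0.573, 0.044, 0.818, -0.031]
ft_force: [0.1, -0.2, -1.6]
gripper_width: 0.0155
TCP [0.4297 0.0227 0.0384] axis [0.4274 0.023  0.0323] dir yaw 83.9 pitch -0.0 tip [0.4503 0.2367 0.0323] q [-0.29  0.75  0.24  2.19 -0.41  0.6   0.2 ] F [ 0.1 -0.2 -1.6]
```

```bash
python3 -m creep '[{"dx":0,"dy":0.15,"dz":0,"ax":0,"ay":0,"az":0},{"dx":0,"dy":0.15,"dz":0,"ax":0,"ay":0,"az":0},{"dx":0,"dy":0.15,"dz":0,"ax":0,"ay":0,"az":0},{"dx":0,"dy":0.15,"dz":0,"ax":0,"ay":0,"az":0},{"dx":0,"dy":0.15,"dz":0,"ax":0,"ay":0,"az":0},{"dx":0,"dy":0.15,"dz":0,"ax":0,"ay":0,"az":0}]'
python3 -m creep '[{"dx":0,"dy":0.15,"dz":0,"ax":0,"ay":0,"az":0},{"dx":0,"dy":0.15,"dz":0,"ax":0,"ay":0,"az":0},{"dx":0,"dy":0.15,"dz":0,"ax":0,"ay":0,"az":0},{"dx":0,"dy":0.15,"dz":0,"ax":0,"ay":0,"az":0},{"dx":0,"dy":0.15,"dz":0,"ax":0,"ay":0,"az":0}]'
python3 - <<'E'
from nav import *
state(None,83.9,20)
for n in ["scene","top"]:
    c=cam(n); np.savez(f"pics/{n}5.npz",**c)
a=np.load("pics/scene5.npz")["pixels"][150:210,190:250,::-1];b=np.load("pics/top5.npz")["pixels"][195:255,195:255,::-1]
cv2.imwrite("pics/z11.png",np.hstack([cv2.resize(i,(400,400),interpolation=2) for i in (a,b)]))
E
```

```text
clock: 10.7
position: [0.4325, 0.0497, 0.0384]
ee_rot: [0.573, 0.044, 0.818, -0.031]
ft_force: [0.2, 0.2, -1.3]
gripper_width: 0.0158
clock: 11.2
position: [0.435, 0.0718, 0.0384]
ee_rot: [0.573, 0.044, 0.818, -0.031]
ft_force: [0.4, -2.8, -1.3]
gripper_width: 0.0155
TCP [0.435  0.0718 0.0384] axis [0.4328 0.072  0.0323] dir yaw 83.89 pitch -0.02 tip [0.4556 0.2858 0.0322] q [-0.37  0.76  0.23  2.17 -0.44  0.62  0.13] F [ 0.4 -2.8 -1.3]
```

View pics/z11.png

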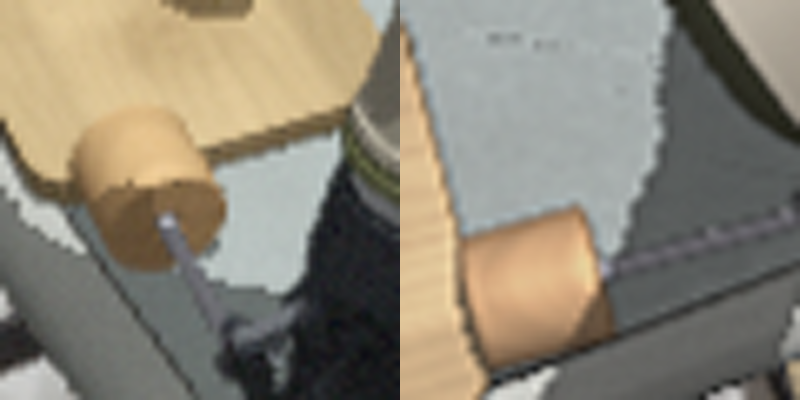

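Shaft is in the bore, and the barrel has slid most of the way to the board edge. Continuing.

```bash
python3 -m creep '[{"dx":0,"dy":0.15,"dz":0,"ax":0,"ay":0,"az":0},{"dx":0,"dy":0.15,"dz":0,"ax":0,"ay":0,"az":0},{"dx":0,"dy":0.15,"dz":0,"ax":0,"ay":0,"az":0},{"dx":0,"dy":0.15,"dz":0,"ax":0,"ay":0,"az":0},{"dx":0,"dy":0.15,"dz":0,"ax":0,"ay":0,"az":0}]'
python3 -m creep '[{"dx":0,"dy":0.15,"dz":0,"ax":0,"ay":0,"az":0},{"dx":0,"dy":0.15,"dz":0,"ax":0,"ay":0,"az":0},{"dx":0,"dy":0.15,"dz":0,"ax":0,"ay":0,"az":0},{"dx":0,"dy":0.15,"dz":0,"ax":0,"ay":0,"az":0},{"dx":0,"dy":0.15,"dz":0,"ax":0,"ay":0,"az":0}]'
python3 - <<'E'
from nav import *
state(None,83.9,20)
for n in ["scene","top"]:
    c=cam(n); np.savez(f"pics/{n}6.npz",**c)
a=np.load("pics/scene6.npz")["pixels"][150:210,190:250,::-1];b=np.load("pics/top6.npz")["pixels"][195:255,195:255,::-1]
cv2.imwrite("pics/z12.png",np.hstack([cv2.resize(i,(400,400),interpolation=2) for i in (a,b)]))
E
```

```text
clock: 11.8
position: [0.4374, 0.0944, 0.0384]
ee_rot: [0.573, 0.044, 0.818, -0.031]
ft_force: [0.4, -3.0, -2.2]
gripper_width: 0.0157
clock: 12.3
position: [0.4397, 0.1169, 0.0384]
ee_rot: [0.573, 0.044, 0.818, -0.031]
ft_force: [0.2, -2.2, -2.9]
gripper_width: 0.0152
TCP [0.4397 0.1169 0.0384] axis [0.4375 0.1171 0.0323] dir yaw 83.9 pitch -0.0 tip [0.4604 0.3309 0.0323] q [-0.44  0.76  0.22  2.14 -0.47  0.64  0.07] F [ 0.2 -2.2 -2.9]
```

View pics/z12.png

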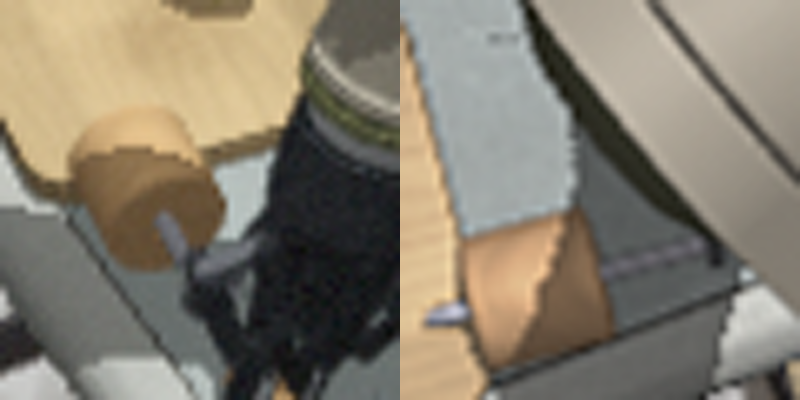

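```bash
python3 -m creep '[{"dx":0,"dy":0.1,"dz":0,"ax":0,"ay":0,"az":0},{"dx":0,"dy":0.1,"dz":0,"ax":0,"ay":0,"az":0},{"dx":0,"dy":0.1,"dz":0,"ax":0,"ay":0,"az":0},{"dx":0,"dy":0.1,"dz":0,"ax":0,"ay":0,"az":0},{"dx":0,"dy":0.1,"dz":0,"ax":0,"ay":0,"az":0},{"dx":0,"dy":0.1,"dz":0,"ax":0,"ay":0,"az":0},{"dx":0,"dy":0.1,"dz":0,"ax":0,"ay":0,"az":0},{"dx":0,"dy":0.05,"dz":0,"ax":0,"ay":0,"az":0},{"dx":0,"dy":0.05,"dz":0,"ax":0,"ay":0,"az":0}]'
python3 -m creep '[{"dx":0,"dy":0.05,"dz":0,"ax":0,"ay":0,"az":0},{"dx":0,"dy":0.05,"dz":0,"ax":0,"ay":0,"az":0},{"dx":0,"dy":0.05,"dz":0,"ax":0,"ay":0,"az":0}]'
python3 - <<'E'
from nav import *
state(None,83.9,20)
for n in ["scene","top"]:
    c=cam(n); np.savez(f"pics/{n}7.npz",**c)
a=np.load("pics/scene7.npz")["pixels"][150:210,190:250,::-1];b=np.load("pics/top7.npz")["pixels"][195:255,195:255,::-1]
cv2.imwrite("pics/z13.png",np.hstack([cv2.resize(i,(400,400),interpolation=2) for i in (a,b)]))
E
```

```text
clock: 13.3
position: [0.4422, 0.1405, 0.0384]
ee_rot: [0.573, 0.044, 0.818, -0.031]
ft_force: [-0.2, -1.7, -3.2]
gripper_width: 0.0156
clock: 13.6
position: [0.4427, 0.1449, 0.0384]
ee_rot: [0.573, 0.044, 0.818, -0.031]
ft_force: [0.1, -2.1, -3.4]
gripper_width: 0.0161
TCP [0.4427 0.1449 0.0384] axis [0.4405 0.1451 0.0323] dir yaw 83.9 pitch -0.0 tip [0.4633 0.3589 0.0323] q [-0.48  0.76  0.21  2.12 -0.48  0.65  0.03] F [ 0.1 -2.1 -3.4]
```

View pics/z13.png

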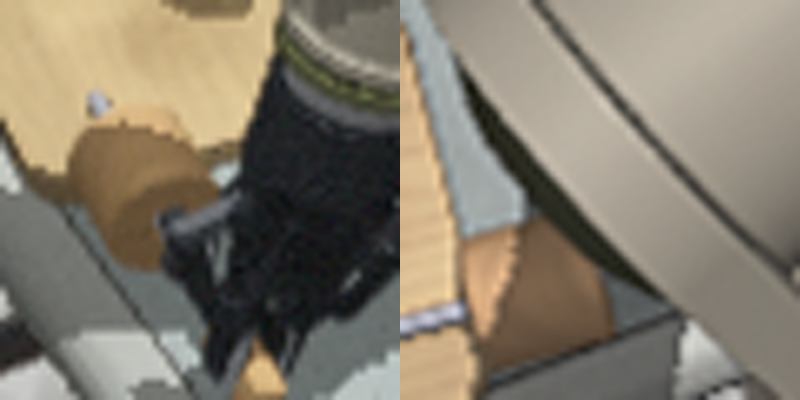

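```bash
python3 -m creep '[{"dx":0,"dy":0.04,"dz":0,"ax":0,"ay":0,"az":0},{"dx":0,"dy":0.04,"dz":0,"ax":0,"ay":0,"az":0},{"dx":0,"dy":0.04,"dz":0,"ax":0,"ay":0,"az":0},{"dx":0,"dy":0.04,"dz":0,"ax":0,"ay":0,"az":0}]'
python3 -m creep '[{"dx":0,"dy":0.04,"dz":0,"ax":0,"ay":0,"az":0},{"dx":0,"dy":0.04,"dz":0,"ax":0,"ay":0,"az":0},{"dx":0,"dy":0.03,"dz":0,"ax":0,"ay":0,"az":0}]'
python3 -m creep '[{"dx":0,"dy":0.03,"dz":0,"ax":0,"ay":0,"az":0},{"dx":0,"dy":0.03,"dz":0,"ax":0,"ay":0,"az":0},{"dx":0,"dy":0.02,"dz":0,"ax":0,"ay":0,"az":0}]'
```

```text
clock: 14.1
position: [0.4432, 0.1496, 0.0384]
ee_rot: [0.573, 0.044, 0.818, -0.031]
ft_force: [-0.4, -2.0, -3.4]
gripper_width: 0.0152
clock: 14.4
position: [0.4436, 0.153, 0.0384]
ee_rot: [0.573, 0.044, 0.818, -0.03]
ft_force: [0.5, -2.7, -1.6]
gripper_width: 0.0156
clock: 14.7
position: [0.4438, 0.1554, 0.0384]
ee_rot: [0.573, 0.044, 0.818, -0.03]
ft_force: [-0.4, -2.3, -2.9]
gripper_width: 0.0152
```

```bash
python3 -m creep '[{"dx":0,"dy":0.02,"dz":0,"ax":0,"ay":0,"az":0},{"dx":0,"dy":0.02,"dz":0,"ax":0,"ay":0,"az":0},{"dx":0,"dy":0.02,"dz":0,"ax":0,"ay":0,"az":0}]'
```

```text
clock: 15.0
position: [0.444, 0.1571, 0.0384]
ee_rot: [0.573, 0.044, 0.818, -0.031]
ft_force: [1.4, -1.9, -3.8]
gripper_width: 0.0154
```

```bash
python3 -m creep '[{"dx":0,"dy":0.02,"dz":0,"ax":0,"ay":0,"az":0},{"dx":0,"dy":0.02,"dz":0,"ax":0,"ay":0,"az":0}]'
```

```text
clock: 15.2
position: [0.4441, 0.1583, 0.0384]
ee_rot: [0.573, 0.044, 0.818, -0.031]
ft_force: [-0.4, -2.1, -2.3]
gripper_width: 0.0154
```

```bash
python3 -m creep '[{"dx":0,"dy":0.02,"dz":0,"ax":0,"ay":0,"az":0},{"dx":0,"dy":0.02,"dz":0,"ax":0,"ay":0,"az":0}]'
```

```text
clock: 15.4
position: [0.4442, 0.1595, 0.0384]
ee_rot: [0.573, 0.044, 0.818, -0.031]
ft_force: [0.6, -2.2, -3.1]
gripper_width: 0.0153
```

```bash
python3 -m creep '[{"dx":0,"dy":0.02,"dz":0,"ax":0,"ay":0,"az":0},{"dx":0,"dy":0.02,"dz":0,"ax":0,"ay":0,"az":0}]'
```

```text
clock: 15.6
position: [0.4444, 0.1607, 0.0384]
ee_rot: [0.573, 0.044, 0.818, -0.031]
ft_force: [0.1, -2.1, -2.5]
gripper_width: 0.0158
```

```bash
python3 -m creep '[{"dx":0,"dy":0.015,"dz":0,"ax":0,"ay":0,"az":0},{"dx":0,"dy":0.015,"dz":0,"ax":0,"ay":0,"az":0}]'
python3 - <<'E'
from nav import *
c=cam("scene")
cv2.imwrite("pics/z14.png",cv2.resize(c["pixels"][160:210,195:245,::-1],(600,600),interpolation=2))
E
```

```text
clock: 15.8
position: [0.4445, 0.1616, 0.0384]
ee_rot: [0.573, 0.044, 0.818, -0.03]
ft_force: [0.4, -1.5, -2.8]
gripper_width: 0.0153
```

View pics/z14.png

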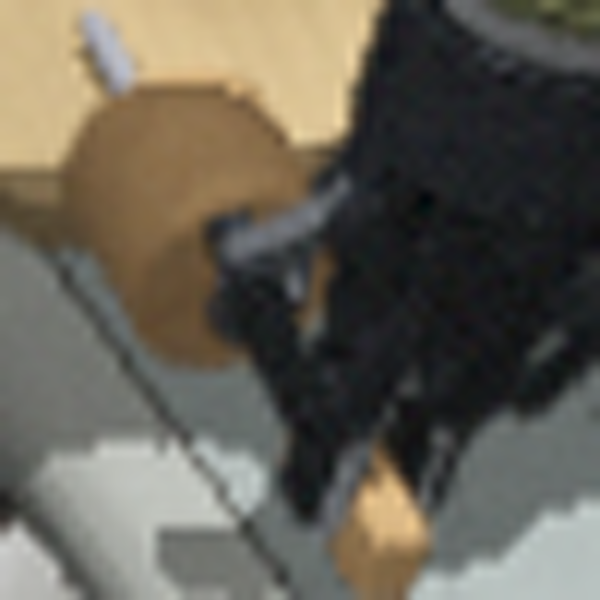

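The collar at (214,181) is nearly at the barrel face and mostly hidden by the finger. Continuing in small steps.

```bash
python3 -m creep '[{"dx":0,"dy":0.015,"dz":0,"ax":0,"ay":0,"az":0},{"dx":0,"dy":0.015,"dz":0,"ax":0,"ay":0,"az":0}]'
```

```text
clock: 16.05
position: [0.4446, 0.1624, 0.0384]
ee_rot: [0.573, 0.044, 0.818, -0.031]
ft_force: [0.2, -3.0, -3.7]
gripper_width: 0.0156
```

```bash
python3 -m creep '[{"dx":0,"dy":0.015,"dz":0,"ax":0,"ay":0,"az":0},{"dx":0,"dy":0.015,"dz":0,"ax":0,"ay":0,"az":0}]'
```

```text
clock: 16.25
position: [0.4447, 0.1633, 0.0384]
ee_rot: [0.573, 0.044, 0.818, -0.031]
ft_force: [0.5, -2.4, -2.3]
gripper_width: 0.0156
```

```bash
python3 -m creep '[{"dx":0,"dy":0.015,"dz":0,"ax":0,"ay":0,"az":0},{"dx":0,"dy":0.015,"dz":0,"ax":0,"ay":0,"az":0}]'
```

```text
clock: 16.45
position: [0.4448, 0.1643, 0.0384]
ee_rot: [0.573, 0.044, 0.818, -0.031]
ft_force: [-0.7, -2.1, -2.7]
gripper_width: 0.0155
```

```bash
python3 -m creep '[{"dx":0,"dy":0.015,"dz":0,"ax":0,"ay":0,"az":0},{"dx":0,"dy":0.015,"dz":0,"ax":0,"ay":0,"az":0}]'
```

```text
clock: 16.65
position: [0.4449, 0.1651, 0.0384]
ee_rot: [0.573, 0.044, 0.818, -0.031]
ft_force: [0.2, -1.4, -3.3]
gripper_width: 0.016
```

```bash
python3 -m creep '[{"dx":0,"dy":0.015,"dz":0,"ax":0,"ay":0,"az":0},{"dx":0,"dy":0.015,"dz":0,"ax":0,"ay":0,"az":0}]'
```

```text
clock: 16.85
position: [0.445, 0.166, 0.0384]
ee_rot: [0.573, 0.044, 0.818, -0.031]
ft_force: [0.2, -1.3, -3.2]
gripper_width: 0.0156
```

```bash
python3 -m creep '[{"dx":0,"dy":0.015,"dz":0,"ax":0,"ay":0,"az":0},{"dx":0,"dy":0.015,"dz":0,"ax":0,"ay":0,"az":0}]'
```

```text
clock: 17.05
position: [0.445, 0.1664, 0.0384]
ee_rot: [0.573, 0.043, 0.818, -0.031]
ft_force: [0.7, -6.1, -2.8]
gripper_width: 0.0152
```

```bash
python3 -m creep '[{"dx":0,"dy":0.015,"dz":0,"ax":0,"ay":0,"az":0},{"dx":0,"dy":0.015,"dz":0,"ax":0,"ay":0,"az":0}]'
python3 - <<'E'
from nav import *
c=cam("scene")
cv2.imwrite("pics/z15.png",cv2.resize(c["pixels"][160:210,195:245,::-1],(600,600),interpolation=2))
E
```

```text
clock: 17.25
position: [0.4449, 0.1665, 0.0384]
ee_rot: [0.573, 0.043, 0.818, -0.031]
ft_force: [0.5, -8.4, -2.4]
gripper_width: 0.0154
```

View pics/z15.png

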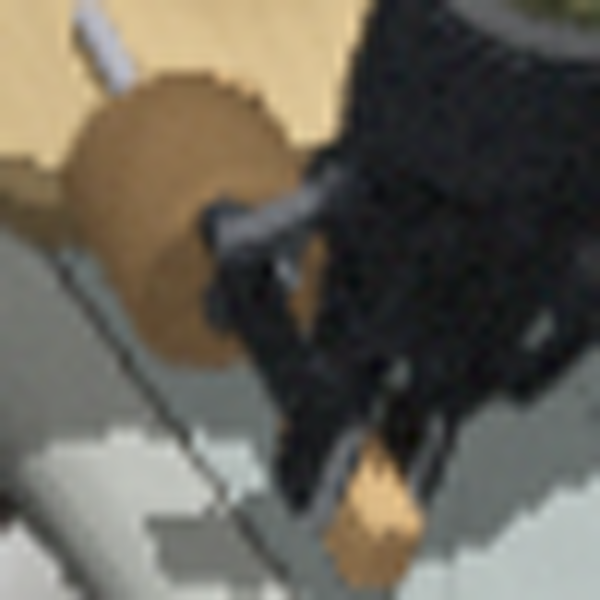

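The force rises with TCP at y≈0.1665, which is the collar bearing on the barrel. Pressing on toward 15 N.

```bash
python3 -m creep '[{"dx":0,"dy":0.015,"dz":0,"ax":0,"ay":0,"az":0},{"dx":0,"dy":0.015,"dz":0,"ax":0,"ay":0,"az":0}]'
```

```text
clock: 17.5
position: [0.4449, 0.1665, 0.0384]
ee_rot: [0.573, 0.043, 0.818, -0.032]
ft_force: [0.2, -12.0, -2.0]
gripper_width: 0.0156
```

```bash
python3 -m creep '[{"dx":0,"dy":0.015,"dz":0,"ax":0,"ay":0,"az":0},{"dx":0,"dy":0,"dz":0,"ax":0,"ay":0,"az":0}]'
```

```text
clock: 17.7
position: [0.4449, 0.1665, 0.0384]
ee_rot: [0.573, 0.043, 0.818, -0.032]
ft_force: [0.1, -11.7, -0.5]
gripper_width: 0.0153
```

```bash
python3 -m creep '[{"dx":0,"dy":0.02,"dz":0,"ax":0,"ay":0,"az":0},{"dx":0,"dy":0,"dz":0,"ax":0,"ay":0,"az":0},{"dx":0,"dy":0,"dz":0,"ax":0,"ay":0,"az":0}]'
```

```text
clock: 18.0
position: [0.4448, 0.1666, 0.0385]
ee_rot: [0.573, 0.043, 0.818, -0.032]
ft_force: [-0.3, -14.0, -0.1]
gripper_width: 0.0152
```

```bash
python3 -m creep '[{"dx":0,"dy":0,"dz":0,"ax":0,"ay":0,"az":0}]'
```

```text
clock: 18.1
position: [0.4448, 0.1666, 0.0384]
ee_rot: [0.573, 0.043, 0.818, -0.032]
ft_force: [-0.6, -13.4, -0.2]
gripper_width: 0.0156
```

```bash
python3 -m creep '[{"dx":0,"dy":0.018,"dz":0,"ax":0,"ay":0,"az":0},{"dx":0,"dy":0,"dz":0,"ax":0,"ay":0,"az":0},{"dx":0,"dy":0,"dz":0,"ax":0,"ay":0,"az":0},{"dx":0,"dy":0,"dz":0,"ax":0,"ay":0,"az":0}]'; python3 -m creep '[{"dx":0,"dy":0,"dz":0,"ax":0,"ay":0,"az":0},{"dx":0,"dy":0,"dz":0,"ax":0,"ay":0,"az":0}]'; python3 -m creep '[{"dx":0,"dy":0,"dz":0,"ax":0,"ay":0,"az":0},{"dx":0,"dy":0,"dz":0,"ax":0,"ay":0,"az":0}]'
python3 -c "
from nav import *
state(None,83.9,20)"
```

```text
clock: 18.5
position: [0.4448, 0.1666, 0.0384]
ee_rot: [0.573, 0.043, 0.818, -0.033]
ft_force: [-1.1, -15.5, -0.8]
gripper_width: 0.0156
clock: 18.7
position: [0.4448, 0.1666, 0.0385]
ee_rot: [0.573, 0.043, 0.818, -0.033]
ft_force: [-1.0, -16.1, -0.2]
gripper_width: 0.0157
clock: 18.9
position: [0.4448, 0.1666, 0.0384]
ee_rot: [0.573, 0.043, 0.818, -0.033]
ft_force: [-1.5, -16.0, 0.5]
gripper_width: 0.0156
TCP [0.4448 0.1666 0.0384] axis [0.4426 0.1668 0.0323] dir yaw 83.83 pitch -0.25 tip [0.4657 0.3806 0.0314] q [-0.52  0.77  0.22  2.1  -0.49  0.67 -0.  ] F [ -1.5 -16.    0.5]
```

Pressed at about 16 N and held. Now I'll ease off, back away from the board a little and lift.

```bash
python3 -m creep '[{"dx":0,"dy":-0.03,"dz":0,"ax":0,"ay":0,"az":0},{"dx":0,"dy":-0.04,"dz":0,"ax":0,"ay":0,"az":0},{"dx":0,"dy":-0.04,"dz":0,"ax":0,"ay":0,"az":0},{"dx":0,"dy":-0.04,"dz":0,"ax":0,"ay":0,"az":0},{"dx":0,"dy":-0.05,"dz":0,"ax":0,"ay":0,"az":0},{"dx":0,"dy":-0.05,"dz":0,"ax":0,"ay":0,"az":0},{"dx":0,"dy":-0.05,"dz":0,"ax":0,"ay":0,"az":0},{"dx":0,"dy":-0.05,"dz":0,"ax":0,"ay":0,"az":0},{"dx":0,"dy":-0.05,"dz":0,"ax":0,"ay":0,"az":0},{"dx":0,"dy":0,"dz":0,"ax":0,"ay":0,"az":0}]' - 120
python3 -m creep '[{"dx":-0.1,"dy":0,"dz":-0.034,"ax":0,"ay":0,"az":0},{"dx":-0.2,"dy":0,"dz":-0.07,"ax":0,"ay":0,"az":0},{"dx":-0.2,"dy":0,"dz":-0.07,"ax":0,"ay":0,"az":0},{"dx":-0.2,"dy":0,"dz":-0.07,"ax":0,"ay":0,"az":0},{"dx":-0.1,"dy":0,"dz":-0.034,"ax":0,"ay":0,"az":0},{"dx":0,"dy":0,"dz":0,"ax":0,"ay":0,"az":0},{"dx":0,"dy":0,"dz":0,"ax":0,"ay":0,"az":0}]'
python3 - <<'E'
from nav import *
state(None,83.9,20)
for n in ["scene","top"]:
    c=cam(n); np.savez(f"pics/{n}8.npz",**c)
a=np.load("pics/scene8.npz")["pixels"][150:210,190:250,::-1];b=np.load("pics/top8.npz")["pixels"][195:255,195:255,::-1]
cv2.imwrite("pics/z16.png",np.hstack([cv2.resize(i,(400,400),interpolation=2) for i in (a,b)]))
E
```

```text
clock: 19.9
position: [0.4441, 0.1581, 0.0385]
ee_rot: [0.573, 0.044, 0.818, -0.031]
ft_force: [0.1, 0.4, -2.4]
gripper_width: 0.0155
clock: 20.6
position: [0.4445, 0.1584, 0.0639]
ee_rot: [0.573, 0.044, 0.818, -0.03]
ft_force: [0.2, -0.8, -3.2]
gripper_width: 0.0155
TCP [0.4445 0.1584 0.0639] axis [0.4423 0.1586 0.0578] dir yaw 83.91 pitch 0.01 tip [0.4651 0.3724 0.0579] q [-0.52  0.72  0.24  2.11 -0.47  0.71 -0.01] F [ 0.2 -0.8 -3.2]
```

View pics/z16.png

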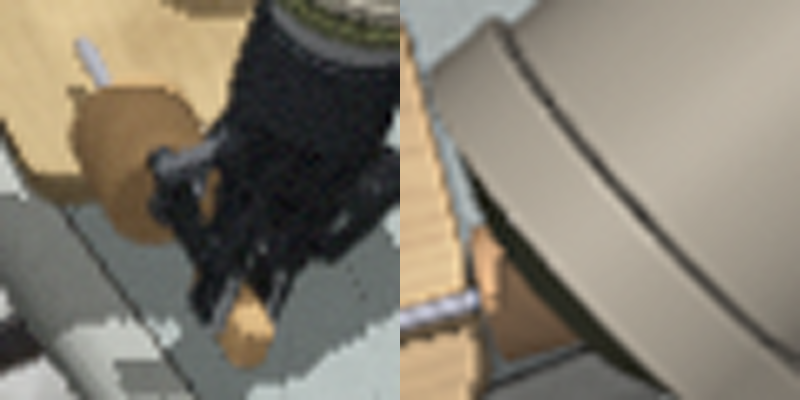

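```bash
python3 -m creep '[{"dx":-0.3,"dy":0,"dz":-0.11,"ax":0,"ay":0,"az":0},{"dx":-0.6,"dy":-0.1,"dz":-0.22,"ax":0,"ay":0,"az":0},{"dx":-0.6,"dy":-0.2,"dz":-0.22,"ax":0,"ay":0,"az":0},{"dx":-0.6,"dy":-0.4,"dz":-0.22,"ax":0,"ay":0,"az":0},{"dx":-0.5,"dy":-0.5,"dz":-0.2,"ax":0,"ay":0,"az":0},{"dx":-0.3,"dy":-0.6,"dz":-0.1,"ax":0,"ay":0,"az":0},{"dx":0,"dy":-0.7,"dz":0,"ax":0,"ay":0,"az":0},{"dx":0,"dy":-0.7,"dz":0,"ax":-0.01,"ay":0,"az":0},{"dx":0,"dy":-0.7,"dz":0,"ax":-0.011,"ay":0,"az":0},{"dx":0,"dy":-0.7,"dz":0,"ax":-0.011,"ay":0,"az":0},{"dx":0,"dy":-0.7,"dz":0,"ax":0,"ay":-0.02,"az":0},{"dx":0,"dy":-0.7,"dz":0.1,"ax":0,"ay":-0.02,"az":0},{"dx":0,"dy":-0.7,"dz":0.1,"ax":0,"ay":-0.02,"az":0},{"dx":0,"dy":-0.7,"dz":0.2,"ax":0,"ay":-0.02,"az":0},{"dx":0,"dy":-0.7,"dz":0.2,"ax":0,"ay":-0.02,"az":0},{"dx":0,"dy":-0.7,"dz":0.2,"ax":0,"ay":-0.011,"az":0},{"dx":0,"dy":-0.6,"dz":0.1,"ax":0,"ay":0,"az":0},{"dx":0,"dy":-0.4,"dz":0,"ax":0,"ay":0,"az":0},{"dx":0,"dy":0,"dz":0,"ax":0,"ay":0,"az":0}]'
python3 - <<'E'
from nav import *
state([.4852,-.4115,.14],89.7,0)
for n in ["scene","top"]:
    c=cam(n); np.savez(f"pics/{n}9.npz",**c)
a=np.load("pics/scene9.npz")["pixels"][150:290,200:340,::-1];b=np.load("pics/top9.npz")["pixels"][120:240,200:320,::-1]
cv2.imwrite("pics/z17.png",np.hstack([cv2.resize(i,(400,400),interpolation=2) for i in (a,b)]))
E
```

```text
clock: 22.6
position: [0.4555, -0.1372, 0.1473]
ee_rot: [0.708, 0.017, 0.706, 0.007]
ft_force: [-0.2, 0.5, -2.8]
gripper_width: 0.0156
TCP [ 0.4555 -0.1372  0.1473] axis [ 0.4555 -0.1369  0.1409] dir yaw 89.14 pitch 1.93 tip [0.4587 0.0779 0.1481] q [ 0.02  0.48  0.25  2.26 -0.34  0.45  0.54] F [-0.2  0.5 -2.8]
shift/0.03 [-0.277 -9.132  1.126] turn/pi [-0.0031  0.0005 -0.0107]
```

View pics/z17.png

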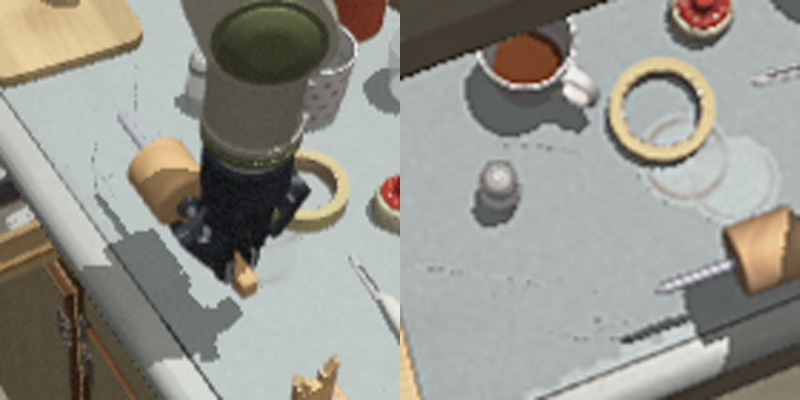

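```bash
python3 -m creep '[{"dx":-0.1,"dy":-0.3,"dz":0.1,"ax":-0.003,"ay":0,"az":-0.0107},{"dx":0,"dy":-0.6,"dz":0.2,"ax":0,"ay":0,"az":0},{"dx":0,"dy":-0.7,"dz":0.2,"ax":0,"ay":0,"az":0},{"dx":0,"dy":-0.7,"dz":0.2,"ax":0,"ay":0,"az":0},{"dx":0,"dy":-0.7,"dz":0.2,"ax":0,"ay":0,"az":0},{"dx":0,"dy":-0.7,"dz":0.1,"ax":0,"ay":0,"az":0},{"dx":0,"dy":-0.7,"dz":0.1,"ax":0,"ay":0,"az":0},{"dx":0,"dy":-0.7,"dz":0,"ax":0,"ay":0,"az":0},{"dx":0,"dy":-0.7,"dz":0,"ax":0,"ay":0,"az":0},{"dx":0,"dy":-0.7,"dz":0,"ax":0,"ay":0,"az":0},{"dx":0,"dy":-0.7,"dz":0,"ax":0,"ay":0,"az":0},{"dx":0,"dy":-0.7,"dz":0,"ax":0,"ay":0,"az":0},{"dx":0,"dy":-0.6,"dz":0,"ax":0,"ay":0,"az":0},{"dx":0,"dy":-0.3,"dz":0,"ax":0,"ay":0,"az":0},{"dx":0,"dy":0,"dz":0,"ax":0,"ay":0,"az":0},{"dx":0,"dy":0,"dz":0,"ax":0,"ay":0,"az":0}]'
python3 - <<'E'
from nav import *
state([.4852,-.4115,.12],89.7,0)
for n in ["scene","top"]:
    c=cam(n); np.savez(f"pics/{n}10.npz",**c)
a=np.load("pics/scene10.npz")["pixels"][220:360,250:390,::-1];b=np.load("pics/top10.npz")["pixels"][110:210,310:410,::-1]
cv2.imwrite("pics/z18.png",np.hstack([cv2.resize(i,(400,400),interpolation=2) for i in (a,b)]))
E
```

```text
clock: 24.3
position: [0.4885, -0.3982, 0.1496]
ee_rot: [0.708, 0.001, 0.707, -0.0]
ft_force: [0.1, 0.7, -3.4]
gripper_width: 0.0155
TCP [ 0.4885 -0.3982  0.1496] axis [ 0.4885 -0.3981  0.1431] dir yaw 89.89 pitch 0.1 tip [ 0.4889 -0.1831  0.1435] q [ 0.42  0.61  0.26  1.92 -0.26  0.64  0.85] F [ 0.1  0.7 -3.4]
shift/0.03 [ 0.77  -0.447 -0.11 ] turn/pi [ 0.0011  0.0004 -0.0006]
```

View pics/z18.png

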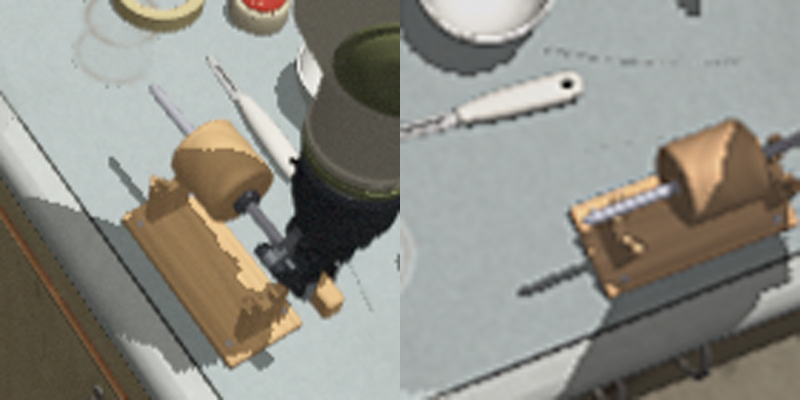

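Run:
```python
from fit import *
for n in ("scene","top"):
    c=dict(np.load(f"pics/{n}10.npz")); P,u,v=pts(c,np.ones((384,512),bool))
    m=(abs(P[:,0]-.488)<.02)&(P[:,1]>-.26)&(P[:,1]<-.175)&(P[:,2]>.125)&(P[:,2]<.165)
    S=P[m]; print(n,m.sum())
    if m.sum()>5:
        t,x0=fitline(S[:,:2]); zf=np.polyfit(S[:,1],S[:,2],1)
        k=np.argsort(S[:,1]); print("  shaft med",np.round(np.median(S,0),4),"ang",np.degrees(np.arctan2(t[1],t[0])),"tip y",np.round(S[k[-3:],1],4),"zslope",np.degrees(zf[0]),"z std",np.std(S[:,2]-np.polyval(zf,S[:,1])), "x per bin",[ (round(l,3),round(float(np.median(S[(S[:,1]>l)&(S[:,1]<l+.02),0])),4),round(float(np.median(S[(S[:,1]>l)&(S[:,1]<l+.02),2])),4)) for l in np.arange(-.26,-.18,.02) if ((S[:,1]>l)&(S[:,1]<l+.02)).sum()>2])
    B=(abs(P[:,0]-.488)<.045)&(P[:,1]>-.36)&(P[:,1]<-.24)&(P[:,2]>.125)
    print("  barrel y range",np.percentile(P[B,1],[1,99]),np.percentile(P[B,0],[2,98]))
    c=dict(np.load(f"pics/{n}0.npz")); P,u,v=pts(c,np.ones((384,512),bool))
    for y in (-.366,-.232):
        m=(abs(P[:,0]-.484)<.035)&(abs(P[:,1]-y)<.013)&(P[:,2]>.062); S=P[m]
        l=S[S[:,0]<.484]; r=S[S[:,0]>=.484]
        m2=(abs(P[:,0]-.484)<.035)&(abs(P[:,1]-y)<.013)&(P[:,2]>.03)&(P[:,2]<.05); 
        print("  upright",y,"all x",np.round([S[:,0].min(),S[:,0].max()],4),"L",len(l),np.round([l[:,0].min(),l[:,0].max()],4),"R",len(r),np.round([r[:,0].min(),r[:,0].max()],4),"body x",np.round([P[m2,0].min(),P[m2,0].max()],4),"y",np.round(np.median(S[:,1]),4))
```

```text
scene 82
  shaft med [ 0.4868 -0.2156  0.1436] ang 88.70465 tip y [-0.185  -0.1847 -0.1835] zslope -0.6200148744806144 z std 0.002145631753998565 x per bin [(np.float64(-0.26), 0.4878, 0.1442), (np.float64(-0.24), 0.4859, 0.143), (np.float64(-0.22), 0.4868, 0.144), (np.float64(-0.2), 0.4871, 0.1436)]
  barrel y range [-0.35921189 -0.25541386] [0.44553604 0.51278934]
  upright -0.366 all x [0.4611 0.5078] L 35 [0.4611 0.4781] R 47 [0.4898 0.5078] body x [0.4616 0.5054] y -0.3683
  upright -0.232 all x [0.4613 0.5107] L 29 [0.4613 0.478 ] R 38 [0.4899 0.5107] body x [0.4623 0.5056] y -0.2345
top 145
  shaft med [ 0.489  -0.2398  0.1455] ang 87.70436 tip y [-0.1813 -0.1791 -0.1791] zslope -0.9578668282724736 z std 0.008211950501877126 x per bin [(np.float64(-0.26), 0.4867, 0.1458), (np.float64(-0.24), 0.4888, 0.1463), (np.float64(-0.22), 0.49, 0.1449), (np.float64(-0.2), 0.4893, 0.1448)]
  barrel y range [-0.35981865 -0.25061099] [0.44520489 0.52031141]
  upright -0.366 all x [0.4619 0.5093] L 23 [0.4619 0.4781] R 26 [0.4913 0.5093] body x [0.4637 0.5061] y -0.3623
  upright -0.232 all x [0.4632 0.5086] L 21 [0.4632 0.4795] R 24 [0.4927 0.5086] body x [0.4639 0.5075] y -0.2291
```

```bash
python3 -m creep '[{"dx":0,"dy":-0.2,"dz":-0.06,"ax":0,"ay":0,"az":0},{"dx":0.2,"dy":-0.3,"dz":-0.06,"ax":0.0005,"ay":0,"az":0},{"dx":0.4,"dy":0,"dz":0,"ax":0,"ay":0,"az":0},{"dx":0.4,"dy":0,"dz":0,"ax":0,"ay":0,"az":0},{"dx":0.4,"dy":0,"dz":0,"ax":0,"ay":0,"az":0},{"dx":0.3,"dy":0,"dz":0,"ax":0,"ay":0,"az":0},{"dx":0.1,"dy":0,"dz":0,"ax":0,"ay":0,"az":0},{"dx":0,"dy":0,"dz":0,"ax":0,"ay":0,"az":0},{"dx":0,"dy":0,"dz":0,"ax":0,"ay":0,"az":0}]'
python3 - <<'E'
from nav import *
state([.485,-.413,.06],89.8,0)
for n in ["scene","top"]:
    c=cam(n); np.savez(f"pics/{n}11.npz",**c)
a=np.load("pics/scene11.npz")["pixels"][260:350,270:360,::-1];b=np.load("pics/top11.npz")["pixels"][120:190,340:410,::-1]
cv2.imwrite("pics/z19.png",np.hstack([cv2.resize(i,(400,400),interpolation=2) for i in (a,b)]))
E
```

```text
clock: 25.3
position: [0.485, -0.4144, 0.0961]
ee_rot: [0.708, 0.002, 0.706, -0.001]
ft_force: [0.0, 0.1, -2.3]
gripper_width: 0.0156
TCP [ 0.485  -0.4144  0.0961] axis [ 0.485  -0.4144  0.0896] dir yaw 89.77 pitch 0.02 tip [ 0.4859 -0.1994  0.0897] q [ 0.47  0.69  0.23  1.93 -0.28  0.55  0.89] F [ 0.   0.1 -2.3]
shift/0.03 [ 0.986  0.048 -0.003] turn/pi [-0.0002  0.0007 -0.0001]
```

View pics/z19.png

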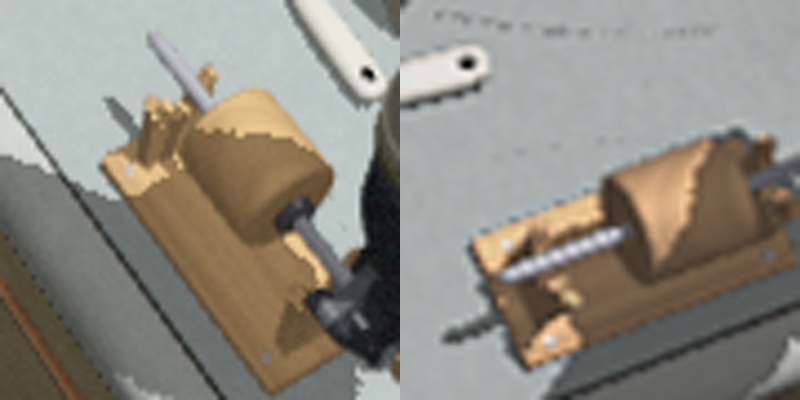

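Shaft lies between the prongs of the far upright in both views, and the collar sits against the barrel. Lowering slowly.

```bash
python3 -m creep '[{"dx":0.1,"dy":0.04,"dz":0,"ax":0,"ay":0,"az":0},{"dx":0.1,"dy":0,"dz":0,"ax":0,"ay":0,"az":0},{"dx":0.1,"dy":0,"dz":0,"ax":0,"ay":0,"az":0},{"dx":0.1,"dy":0,"dz":0,"ax":0,"ay":0,"az":0},{"dx":0.1,"dy":0,"dz":0,"ax":0,"ay":0,"az":0},{"dx":0,"dy":0,"dz":0,"ax":0,"ay":0,"az":0}]'; python3 -m creep '[{"dx":0.08,"dy":0,"dz":0,"ax":0,"ay":0,"az":0},{"dx":0.08,"dy":0,"dz":0,"ax":0,"ay":0,"az":0},{"dx":0.08,"dy":0,"dz":0,"ax":0,"ay":0,"az":0},{"dx":0,"dy":0,"dz":0,"ax":0,"ay":0,"az":0}]'
python3 - <<'E'
from nav import *
state([.485,-.413,.06],89.8,0)
for n in ["scene","top"]:
    c=cam(n); np.savez(f"pics/{n}12.npz",**c)
a=np.load("pics/scene12.npz")["pixels"][260:350,270:360,::-1];b=np.load("pics/top12.npz")["pixels"][120:190,340:410,::-1]
cv2.imwrite("pics/z20.png",np.hstack([cv2.resize(i,(400,400),interpolation=2) for i in (a,b)]))
E
```

```text
clock: 26.0
position: [0.4846, -0.4129, 0.0803]
ee_rot: [0.708, 0.002, 0.707, -0.001]
ft_force: [0.0, 0.5, -2.8]
gripper_width: 0.0153
clock: 26.4
position: [0.4848, -0.4129, 0.0733]
ee_rot: [0.708, 0.002, 0.707, -0.001]
ft_force: [-0.6, -0.1, -3.1]
gripper_width: 0.0152
TCP [ 0.4848 -0.4129  0.0733] axis [ 0.4848 -0.4129  0.0668] dir yaw 89.76 pitch 0.06 tip [ 0.4857 -0.1979  0.067 ] q [ 0.48  0.72  0.21  1.94 -0.29  0.51  0.9 ] F [-0.6 -0.1 -3.1]
shift/0.03 [ 0.227 -0.002  0.007] turn/pi [-0.0002  0.0005 -0.0003]
```

View pics/z20.png

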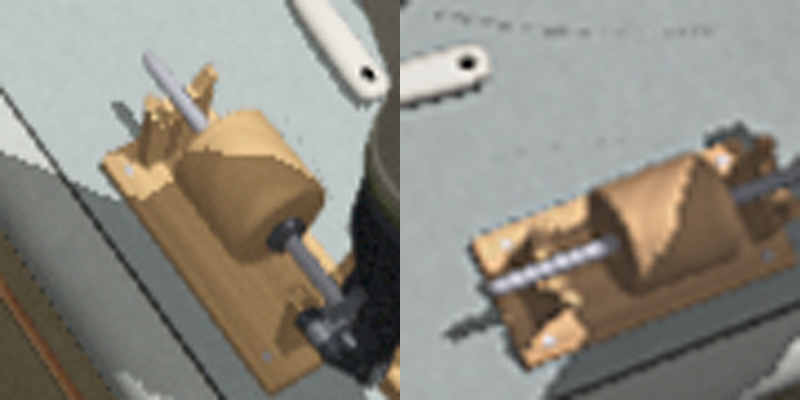

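```bash
python3 -m creep '[{"dx":0.05,"dy":0,"dz":0,"ax":0,"ay":0,"az":0},{"dx":0.05,"dy":0,"dz":0,"ax":0,"ay":0,"az":0},{"dx":0.05,"dy":0,"dz":0,"ax":0,"ay":0,"az":0},{"dx":0,"dy":0,"dz":0,"ax":0,"ay":0,"az":0}]'; python3 -m creep '[{"dx":0.03,"dy":0,"dz":0,"ax":0,"ay":0,"az":0},{"dx":0.03,"dy":0,"dz":0,"ax":0,"ay":0,"az":0},{"dx":0,"dy":0,"dz":0,"ax":0,"ay":0,"az":0}]'
```

```text
clock: 26.9
position: [0.4849, -0.413, 0.069]
ee_rot: [0.708, 0.002, 0.707, -0.001]
ft_force: [-0.7, -0.2, -3.5]
gripper_width: 0.0154
clock: 27.2
position: [0.4849, -0.4131, 0.0673]
ee_rot: [0.708, 0.002, 0.706, -0.001]
ft_force: [-0.3, -0.7, -2.3]
gripper_width: 0.0155
```

```bash
python3 -m creep '[{"dx":0.03,"dy":0,"dz":0,"ax":0,"ay":0,"az":0},{"dx":0.02,"dy":0,"dz":0,"ax":0,"ay":0,"az":0},{"dx":0,"dy":0,"dz":0,"ax":0,"ay":0,"az":0},{"dx":0,"dy":0,"dz":0,"ax":0,"ay":0,"az":0}]'; python3 -c "
from nav import *
state([.485,-.413,.06],89.8,0)"
```

```text
clock: 27.6
position: [0.485, -0.4131, 0.0663]
ee_rot: [0.708, 0.002, 0.706, -0.001]
ft_force: [-0.3, 0.6, 5.1]
gripper_width: 0.0151
TCP [ 0.485  -0.4131  0.0663] axis [ 0.485  -0.4131  0.0598] dir yaw 89.76 pitch 0.03 tip [ 0.4859 -0.1981  0.0599] q [ 0.48  0.73  0.21  1.94 -0.3   0.49  0.9 ] F [-0.3  0.6  5.1]
shift/0.03 [-0.006  0.004 -0.   ] turn/pi [-0.0002  0.0007 -0.0002]
```

Seated: the axis is at z≈0.0598 with the load now upward. I'll ease the downward force and open.

```bash
python3 -m creep '[{"dx":-0.03,"dy":0,"dz":0,"ax":0,"ay":0,"az":0},{"dx":0,"dy":0,"dz":0,"ax":0,"ay":0,"az":0}]' - 20; python3 -m creep '[{"dx":0,"dy":0,"dz":0,"ax":0,"ay":0,"az":0},{"dx":0,"dy":0,"dz":0,"ax":0,"ay":0,"az":0},{"dx":0,"dy":0,"dz":0,"ax":0,"ay":0,"az":0},{"dx":0,"dy":0,"dz":0,"ax":0,"ay":0,"az":0},{"dx":0,"dy":0,"dz":0,"ax":0,"ay":0,"az":0},{"dx":0,"dy":0,"dz":0,"ax":0,"ay":0,"az":0}]' 45 20
python3 - <<'E'
from nav import *
state(None,89.8,0)
for n in ["scene","top"]:
    c=cam(n); np.savez(f"pics/{n}13.npz",**c)
a=np.load("pics/scene13.npz")["pixels"][260:350,280:370,::-1];b=np.load("pics/top13.npz")["pixels"][120:190,350:420,::-1]
cv2.imwrite("pics/z21.png",np.hstack([cv2.resize(i,(400,400),interpolation=2) for i in (a,b)]))
E
```

```text
clock: 27.8
position: [0.485, -0.4131, 0.0667]
ee_rot: [0.708, 0.002, 0.706, -0.001]
ft_force: [0.4, -0.2, -1.2]
gripper_width: 0.0152
clock: 28.4
position: [0.4849, -0.413, 0.0668]
ee_rot: [0.708, 0.002, 0.706, -0.001]
ft_force: [0.4, 0.1, -0.3]
gripper_width: 0.045
TCP [ 0.4849 -0.413   0.0668] axis [ 0.4849 -0.413   0.0603] dir yaw 89.77 pitch 0.04 tip [ 0.4858 -0.198   0.0604] q [ 0.48  0.73  0.21  1.94 -0.3   0.5   0.9 ] F [ 0.4  0.1 -0.3]
```

View pics/z21.png

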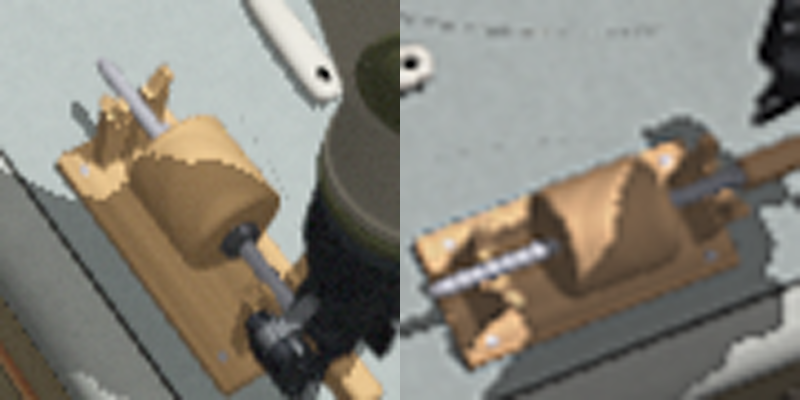

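Released and the shaft stays in the notches. Retreating straight up.

```bash
python3 -m creep '[{"dx":-0.1,"dy":0,"dz":0,"ax":0,"ay":0,"az":0},{"dx":-0.2,"dy":0,"dz":0,"ax":0,"ay":0,"az":0},{"dx":-0.4,"dy":0,"dz":0,"ax":0,"ay":0,"az":0},{"dx":-0.7,"dy":0,"dz":0,"ax":0,"ay":0,"az":0},{"dx":-1,"dy":0,"dz":0,"ax":0,"ay":0,"az":0},{"dx":-1,"dy":0,"dz":0,"ax":0,"ay":0,"az":0},{"dx":-1,"dy":0,"dz":0,"ax":0,"ay":0,"az":0},{"dx":-0.6,"dy":-0.5,"dz":0,"ax":0,"ay":0,"az":0},{"dx":0,"dy":-0.5,"dz":0,"ax":0,"ay":0,"az":0},{"dx":0,"dy":0,"dz":0,"ax":0,"ay":0,"az":0},{"dx":0,"dy":0,"dz":0,"ax":0,"ay":0,"az":0}]'
python3 - <<'E'
from fit import *
from nav import state
state(None,89.8,0)
for n in ["scene","top"]:
    c=cam(n); np.savez(f"pics/{n}14.npz",**c)
    P,u,v=pts(c,np.ones((384,512),bool))
    for lo,hi in ((-.268,-.24),(-.225,-.2),(-.356,-.335),(-.47,-.43)):
        m=(abs(P[:,0]-.486)<.006)&(P[:,1]>lo)&(P[:,1]<hi)&(P[:,2]>.045)&(P[:,2]<.09); print(n,lo,m.sum(),np.round(np.median(P[m],0),4) if m.sum() else "")
    for t in ["lemon","garlic","salt","peeler"]:
        r=optics.regions_of(n,t)
        if r: Q,_,_=pts(c,r[0]["mask"]); print("  ",t,round(r[0]["conf"],2),np.round(np.median(Q,0),3))
a=np.load("pics/scene14.npz")["pixels"][260:350,280:370,::-1];b=np.load("pics/top14.npz")["pixels"][120:190,350:420,::-1]
cv2.imwrite("pics/z22.png",np.hstack([cv2.resize(i,(400,400),interpolation=2) for i in (a,b)]))
cv2.imwrite("pics/s14.png",np.load("pics/scene14.npz")["pixels"][:,:,::-1])
E
```

```text
clock: 29.6
position: [0.4839, -0.4428, 0.2158]
ee_rot: [0.707, 0.002, 0.707, -0.001]
ft_force: [-0.0, 0.5, -0.2]
gripper_width: 0.0447
TCP [ 0.4839 -0.4428  0.2158] axis [ 0.4839 -0.4428  0.2093] dir yaw 89.72 pitch 0.11 tip [ 0.4849 -0.2278  0.2097] q [ 0.46  0.56  0.3   1.81 -0.22  0.81  0.87] F [-0.   0.5 -0.2]
scene -0.268 25 [ 0.4836 -0.2495  0.0614]
scene -0.225 31 [ 0.4838 -0.2154  0.0616]
scene -0.356 33 [ 0.4841 -0.3445  0.0625]
scene -0.47 33 [ 0.4851 -0.4366  0.0682]
   lemon 0.56 [0.556 0.398 0.062]
   garlic 0.53 [0.552 0.527 0.05 ]
   salt 0.68 [0.61  0.156 0.047]
   peeler 0.55 [ 0.622 -0.218  0.012]
top -0.268 36 [ 0.4856 -0.2572  0.0657]
top -0.225 24 [ 0.4862 -0.2117  0.0646]
top -0.356 18 [ 0.485  -0.3484  0.0637]
top -0.47 10 [ 0.4877 -0.434   0.0711]
   lemon 0.76 [0.561 0.416 0.072]
   garlic 0.5 [0.554 0.537 0.056]
   salt 0.43 [0.611 0.173 0.079]
   peeler 0.65 [ 0.625 -0.208  0.015]
```

View pics/z22.png

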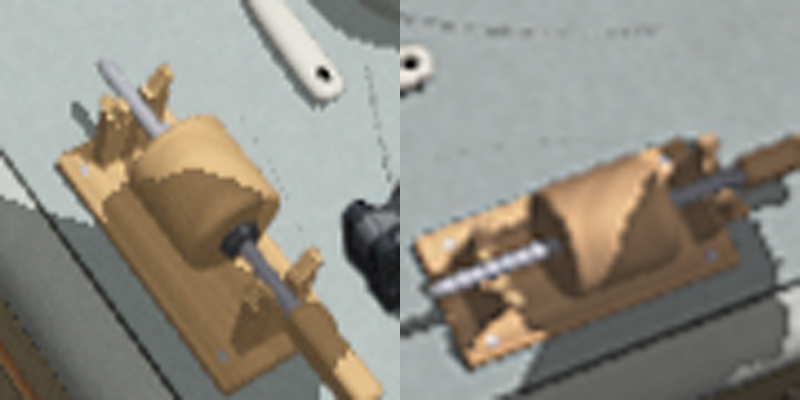

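View pics/s14.png

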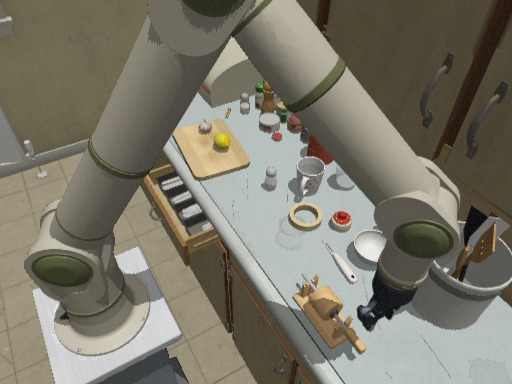

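The shaft lies level in both notches: top of shaft about 62 mm in scene and 65 mm in top, where 65 is expected. The barrel hangs between the uprights against the collar, and the bystanders have not moved. Handing in.

```bash
python3 -c "
from cell import workorder
print(workorder.sign_off())"
```

```text
the job is handed in; nothing more can be done
None
```

The pastry roller is assembled and hanging on the stand, and I handed the job in at about 29.8 s of the 64 s allowed.

- **Assembly:** I gripped the axle by its handle and slid the shaft right through the bore; the barrel slid up to the board edge as it went. I then pressed in small steps until the collar bore on the barrel. The reading was 15.5–16.1 N for about half a second, and the highest I saw was 16.1 N. Forces are read only at the end of each move, so I did not watch between readings.
- **Hanging:** I lifted the barrel on the axle, carried it over, lowered the shaft into both notches, released and backed away.
- **Last checks:**
  - The shaft is level, and in the pictures it lies in both notches.
  - The barrel hangs between the uprights, and the collar is still against it.
  - The wrist force is about zero and the gripper is clear of everything.
- **Bystanders:** The lemon, garlic, salt shaker and peeler look unmoved in the final scene picture. The measured positions match the first ones except where a detection only partly covered the item: the lemon (not measured from the top camera at the start), and the peeler, which read 9–14 mm different along its length.
- **Disagreements:** The two cameras differ by 2–8 mm along y and about 2 mm in x, so I averaged them and corrected against the held shaft. The gripper read about 15.5 mm on the 18 mm handle, but the hold was firm throughout. While the shaft slid through, the axial force read only about 2–3 N, below the 4–8 N stated for the sprung pad.

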